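# Drive a broken sharpening rod out of its leaning holder

### The arm

A 6-joint arm with a two-finger parallel gripper is mounted at the origin on the work surface. World frame = base frame: x ahead of the robot, y to its left, z up, the work surface at z = 0. Lengths are in m, angles in degrees, forces in N, time in s.
With the tool pointing down it reaches from about 0.4 to 0.825 m from the base axis. Payload 7 kg.
Tool frame: the origin (TCP) lies midway between the tips of the shut fingers; the grasp point (between the pads) lies 19 mm behind it (ctrl.grasp_offset is the distance from the TCP to the grasp point, in m); z points along the fingers, x is the direction in which the jaws open and shut, and the axes are right-handed (so a half turn about z gives the same grasp; the last joint's range is limited). The gripper opens to 88 mm and grips with 3 to 60 N. Pads are 19 mm wide; open, the fingers measure 130 mm over their backs; the gripper's body (78 mm by 193 mm) begins 47 mm behind the grasp point.
Start: joints at [81.308, 20.546, 0.682, 0, -70.136, -16.507], TCP at [0.287, 0.611, 0.227] pointing down, gripper open.
Joint ranges: [-176.03, 176.03], [-82.01, 121.73], [-58.28, 71.71], [-173.87, 95.51], [-174.79, -0.11], [-173.66, 173.66]. Speed limits (degrees/s): [136.94, 136.94, 172.46, 180, 180, 180].

### API

Orientations are given as [roll, pitch, yaw] about the fixed x, y, z axes, in that order (R = Rz(yaw) Ry(pitch) Rx(roll)).
In Python, from plant import sensors, snapshot, order, ctrl gives the robot as it stands.
- The arm moves only by the tool send_rows, never from a script. Its argument "commands" is a list of rows, each a list of 3 entries, a list of its own where there are three numbers: the closure, from 0 (fully open) to 1 (shut), then the shift along the world's x, y, z in units of 0.25 m (1.0 is 0.25 m), then the turn, a rotation vector about the world's x, y, z in units of 360 degrees (1.0 is 360 degrees). In form: [[hand, [x, y, z], [ax, ay, az]], ...]. A call has 1 to 12 rows; each row shifts and turns the pose as measured when the row begins; what a row does not reach is not made up. A row lasts 1/10 s, in which the tool goes at most 50 mm and 8.59 degrees, less where a joint would pass 70% of its speed; a pose out of reach is approached as far as the arm can. A call with a number of a shift or a turn outside -1 to 1 is refused whole. A call with a gripper value outside its range is refused whole. The fingers move at their own pace and stop on an object; the grip force is fixed at half the most. Time passes only in rows, so rows that do not move let the fingers close. It gives the time, the measured TCP pose, the force and the opening at its end, in the units of the state.
- sensors.get_obs(): the state, without advancing time (a new reading comes with each control period).
- snapshot(name): name is "scene" or "top"; returns a dict with "color" (384x512x3 uint8, blue, green, red), "z_map" (384x512 float32, m along the optical axis (not along the pixel's ray), 0 where there is no reading), "mtx" (3x3 intrinsics, pixels), "xyz" and "attitude" of the camera in the world. Camera axes: x right, y down, z forward; pixel columns grow to the right and rows downward; lengths in m; the calibration is good to about 2 mm. A picture is of the moment at which its call begins.
- order.close_job(): hands the job in, once; it reports no verdict.
The state is a dict: "clock": time; "joint_pos": joint angles; "qvel": joint speeds; "tau": joint torques, N m; "tool_pos": TCP position; "orientation": TCP orientation; "force": force on the tool from outside, world axes, zero at the start; "moment": the same for the moment, N m; "opening": finger opening in m.
Only numpy, scipy, OpenCV 4.12 (cv2) and the standard library are available. Lean on these libraries where they do the work, as an engineer would, in place of code of your own. Each camera call takes 0.05 s, during which the arm holds its last target.

### The job

A broken brick-red rod stub is stuck in one of the two leaning holes of the sharpening-rod holder. Slide the blue catch tray along the bench to where the stub will come out, then take the punch from its stand and push the stub right through from above, so that it drops into the tray without ever lying on the bench; feel for the hole gently, never ram the punch against the holder. Put the punch back in its stand, fully home, and leave the tray flat on the bench with the stub in it, the sound white rod in its hole, and everything else where it was.

Things in the scene. Friction and masses are not known exactly. Their poses are not given: they have to be found in the camera images.
- holder: Rod holder fixed to the bench: beech slab 70 x 220 x 60 mm thick, tilted 30 deg, on a steel pedestal. Origin: on the bench below the midpoint between the two exit mouths; x away from the robot at yaw 0, y along the row of holes, z up. Slab: x -60 to 31, z 70 to 158 mm. Pedestal and foot: x -124 to -34 mm; from x = -34 on the space under the slab is open at both sides and the far side.
- hole0 (a point): Centre of the upper mouth of the hole at holder y = -50 mm; holder frame (-30, -50, 140) mm; oriented like the holder. Both holes are round, 18 mm bore, 60 mm long, right through, square to the slab: they lean 30 deg from vertical, and going down through one leads along (0.5, 0, -0.866) in the holder's frame, away from the robot. The upper mouths face up and towards the robot.
- hole1 (a point): Centre of the upper mouth of the hole at holder y = +50 mm; holder frame (-30, 50, 140) mm; oriented like the holder. Same bore and lean as hole0.
- exit0 (a point): Centre of the lower (exit) mouth of hole0; holder frame (0, -50, 88) mm; oriented like the holder.
- exit1 (a point): Centre of the lower (exit) mouth of hole1; holder frame (0, 50, 88) mm; oriented like the holder.
- stub_center (a point): Centre of the broken brick-red rod stub, a round pin 16 mm across, 70 mm long, 50 g, stuck in either of the two holes (the one with no rod standing out). Its top is sunk 15 mm below the upper mouth, its foot sticks out 25 mm below the exit mouth. z axis up the pin.
- stub: The same stub; origin at the centre of its foot, z up the pin. A sprung shoe in the hole's wall, 36 mm below the upper mouth, grips it: pushing takes about 6 to 14 N. Once its top is past the shoe (punch tip some 40 mm deep or a little more) it slides out by itself, down and away from the robot, and comes to lie about 10 to 115 mm beyond the exit mouth (holder x).
- rod_center (a point): Centre of the sound white ceramic rod, 16 mm across, 160 mm long, held the same way in the other hole; it stands 75 mm out of the upper mouth. To be left in place.
- tray: The loose blue catch tray, about 0.35 kg, 160 x 110 mm (x, y) and 35 mm high outside, walls 5 mm; origin at the centre of its underside, x towards the end with the tab. It slides on the bench; its walls pass below the stub's foot.
- tray_floor (a point): Centre of the tray's inner floor, 8 mm above its underside; oriented like the tray.
- tray_tab (a point): Grip point on the tray's upright tab (12 mm thick in tray x, 50 mm wide in y, top 80 mm above the bench), at tray x = +80 mm, 60 mm above the tray's underside; oriented like the tray.
- punch_grip (a point): Centre of the punch's square brass handle (24 x 24 mm, flats facing x and y, 76 mm long); z up the punch. Below the handle: a round dark collar 32 mm across, 6 mm thick, then a round steel shank 14 mm across, 68 mm long. The tip is 112 mm below this point. About 0.3 kg.
- punch: The same punch; origin at the centre of its tip, tapered to 10 mm across over the last 4 mm; z up. It stands upright in its stand, the collar resting on the stand's top, the handle's centre then 114 mm above the bench. Its shank goes into the holder's holes until the collar meets the slab.
- stand_mouth (a point): Centre of the mouth of the fixed punch stand, a wooden block 75 x 75 x 70 mm tall with one upright round hole, 19 mm bore, nearly 70 mm deep; this point is on its top face, 70 mm above the bench. With the punch fully home the handle's centre is 44 mm above it.
- knife_a_mid (a point): kitchen knife with black handle on the bench; this point is at its middle. To be left alone.
- knife_b_mid (a point): kitchen knife with light wooden handle on the bench; this point is at its middle. To be left alone.
- steel_mid (a point): honing steel with black handle on the bench; this point is at its middle. To be left alone.
- whetstone_mid (a point): whetstone on a wooden base on the bench; this point is at its middle. To be left alone.
- oil_mid (a point): amber oil bottle, 105 mm tall on the bench; this point is at its middle. To be left alone.
- paste_mid (a point): green jar, 50 mm tall on the bench; this point is at its middle. To be left alone.
- strop_mid (a point): flat strop paddle on the bench; this point is at its middle. To be left alone.
Not all that is in view belongs to the job. What is shaped like the punch but purple is not meant. Several things look just like the part that bears stand_mouth: the one meant starts farthest to the robot's left.

How it is judged (in metres and radians):
On the way, in this order (a step that is already met when the one before it is completed fails the run):
1. the punch pushes on the stub while the stub is still in its hole (contact force between punch and stub above 2 N and height (world z) of stub_center above 0.06 m), for 0.05 s.
2. the stub lies in the catch tray (x of stub_center in the frame of tray_floor between -0.078 and 0.078 m and y of stub_center in the frame of tray_floor between -0.053 and 0.053 m and z of stub_center in the frame of tray_floor below 0.027 m), for 0.2 s.
At the end, for the whole second after the job is handed in: The stub lies inside the tray, which is flat on the bench (0.05 rad, 5 mm); the punch stands upright (0.1 rad) in its stand, within 12 mm sideways, 8 mm below to 6 mm above its seated height; the sound rod is within 10 mm of its start; all at rest (all of step 2 and height (world z) of tray_floor below 0.013 m and angle between tray_floor's own z axis and vertical below 0.05 rad and horizontal distance between punch_grip and stand_mouth below 0.012 m and z of punch_grip in the frame of stand_mouth between 0.036 and 0.05 m and angle between punch_grip's own z axis and vertical below 0.1 rad and linear speed of each of stub, tray, punch below 0.02 m/s and distance of rod_center from where it was at the start of the episode below 0.01 m); the robot touches nothing.
It fails at once if the punch is rammed against the holder (contact force between punch and holder above 40 N).
It fails at once if the stub lies on the bench instead of being caught (height (world z) of stub_center below 0.012 m).
It fails at once if the sound rod is shifted by more than 10 mm (distance of rod_center from where it was at the start of the episode above 0.01 m).
It fails at once if a bystander is moved by more than 25 mm (distance of any of knife_a_mid, knife_b_mid, steel_mid, whetstone_mid, oil_mid, paste_mid, strop_mid from where it was at the start of the episode above 0.025 m).
It also fails if it takes over 61 s, if anything falls off the work surface, if the arm or the gripper's body presses on something with over 40 N, if the wrist force passes 120 N, or if a joint passes its speed limit or range.

## Working session

There is one attempt and no reset: what is moved stays moved. The work goes in short steps, Python scripts to look and compute and a tool call to move; the robot and the scene stay as the last step left them, time stands still between calls to the robot, and variables do not carry over. Pictures are saved under pics/ and viewed, and the job is handed in when it is done.

Besides the shell and the picture viewer there is one more tool, called after "Call:" by a JSON object that holds its "name" and its "arguments". send_rows: Moves the arm, as the interface text tells. Its arguments: {"type":"object","properties":{"commands":{"type":"array","items":{"type":"array"}}},"required":["commands"]}

```bash
mkdir -p pics; ls
python3 - <<'E'
from plant import sensors, snapshot, order, ctrl
import cv2,numpy as np
print(sensors.get_obs()); print(ctrl.grasp_offset)
for n in ("scene","top"):
    s=snapshot(n); cv2.imwrite(f"pics/{n}0.png",s["color"]); np.savez(f"{n}0.npz",**s)
    print(n,s["mtx"],s["xyz"],s["attitude"])
E
```

```text
pics
{'clock': 0.0, 'joint_pos': array([ 8.13076155e+01,  2.05912723e+01,  6.33527175e-01, -2.44217970e-02,
       -7.01364118e+01, -1.65086721e+01]), 'qvel': array([ 0.02584427, -0.066227  ,  0.08404068, -0.07043272,  0.03547677,
       -0.01669325]), 'tau': array([ 1.22465586e-03, -5.82714951e+01,  2.93045801e+01,  6.99667364e+00,
        6.97305237e-03, -1.60160885e-04]), 'tool_pos': array([0.28718125, 0.6102997 , 0.22560914]), 'orientation': array([-1.79995253e+02, -9.68000026e-02, -1.15209378e+02]), 'force': array([-0.09783367,  0.83910864,  0.11570855]), 'moment': array([-0.00836342,  0.01991374, -0.02071833]), 'opening': 0.08778563304921676}
0.0188
scene [[435.74134753   0.         253.33366972]
 [  0.         435.74134753 198.48911096]
 [  0.           0.           1.        ]] [1.35875381 0.01809883 1.15655316] [-140.87441937    0.71159515   95.34801859]
top [[346.82114473   0.         256.54213666]
 [  0.         346.82114473 196.22447017]
 [  0.           0.           1.        ]] [ 0.39993787 -0.0740539   1.37336713] [-174.47023455   -1.20912475  -89.84271553]
```

View pics/scene0.png

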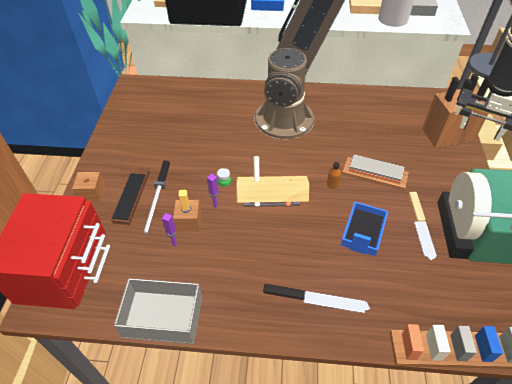

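View pics/top0.png

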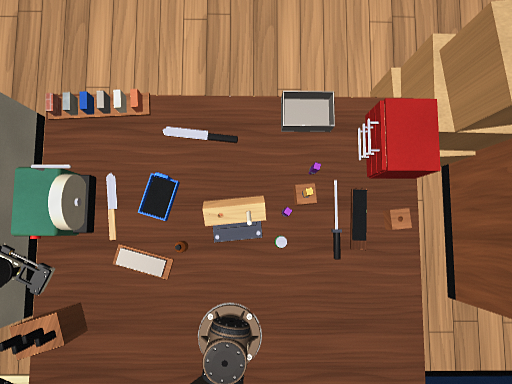

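Top view (image up is +x, image left is +y): punch (yellow) in a stand at (307,192), an empty lookalike stand at (401,218), purple decoys at (316,168) and (288,211). The holder is at (235,210) with the white rod at about (250,215), and the tray is at (158,196). The stand farthest left is the one holding the brass punch. Next I'll confirm that with enlarged crops and measure.

```bash
cat > h.py <<'E'
import numpy as np,cv2
from scipy.spatial.transform import Rotation as R
def load(n): return dict(np.load(n,allow_pickle=True))
def cam(s): return R.from_euler('xyz',s['attitude'],degrees=True).as_matrix(), np.array(s['xyz'],float), s['mtx']
def ray(s,u,v,z):
    M,p,K=cam(s); d=M@np.linalg.solve(K,[u,v,1.]); return p+d*(z-p[2])/d[2]
def cloud(s):
    M,p,K=cam(s); Z=s['z_map']; v,u=np.indices(Z.shape)
    d=np.stack([(u-K[0,2])/K[0,0],(v-K[1,2])/K[1,1],np.ones_like(Z)],-1)*Z[...,None]
    return d@M.T+p
def proj(s,P):
    M,p,K=cam(s); q=K@(M.T@(np.asarray(P,float)-p)); return q[:2]/q[2]
E
python3 - <<'E'
from h import *
t=load('top0.npz');s=load('scene0.npz')
a=cv2.resize(t['color'][155:255,130:430],None,fx=2.6,fy=2.6,interpolation=cv2.INTER_CUBIC)
b=cv2.resize(s['color'][140:270,60:420],None,fx=2.2,fy=2.2,interpolation=cv2.INTER_CUBIC)
c=np.zeros((a.shape[0]+b.shape[0],800,3),np.uint8);c[:a.shape[0],:a.shape[1]]=a;c[a.shape[0]:,:b.shape[1]]=b
cv2.imwrite('pics/crop.png',c)
for s,n in((t,'top'),(s,'sc')):
    C=cloud(s)
    for nm,uv in (dict(tray=(158,196),stand=(298,185),st2=(395,212),punch=(307,192),slab=(225,215)) if n=='top' else dict(tray=(367,222),slab=(280,187),stand=(190,219),punch=(184,195))).items():
        print(n,nm,C[uv[1],uv[0]])
E
```

```text
top tray [0.53120111 0.28493911 0.00864033]
top stand [ 0.57037147 -0.25920087  0.065676  ]
top st2 [ 0.46868348 -0.62684824  0.06919088]
top punch [ 0.53414618 -0.27871688  0.15268968]
top slab [0.45186273 0.01181314 0.14267509]
sc tray [0.49677856 0.29334203 0.00769032]
sc slab [0.48989907 0.00589136 0.14627745]
sc stand [ 0.57516574 -0.26697231  0.0660639 ]
sc punch [ 0.54957139 -0.27920873  0.15128306]
```

View pics/crop.png

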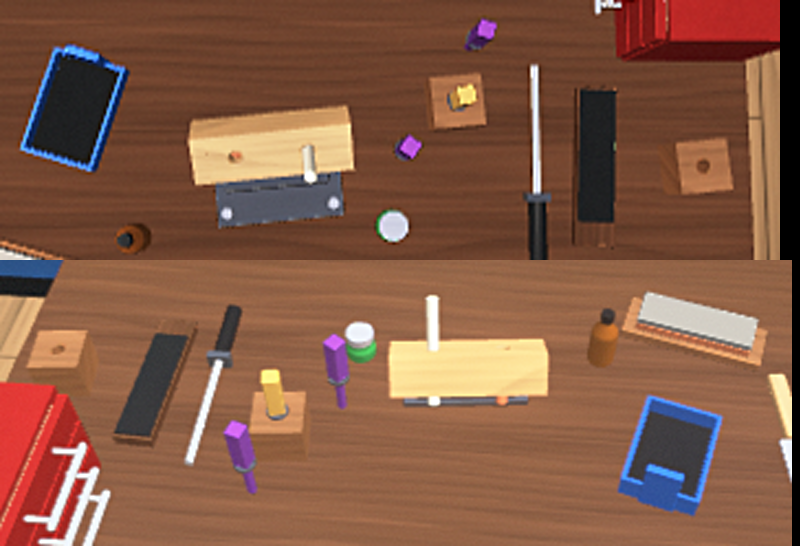

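```bash
cat > m.py <<'E'
from h import *
t=load('top0.npz');s=load('scene0.npz')
# holder: upper face from depth + rectangle extents
for S,n in((t,'top'),(s,'scene')):
    C=cloud(S)
    hsv=cv2.cvtColor(S['color'],cv2.COLOR_BGR2HSV)
    m=(C[...,0]>.35)&(C[...,0]<.6)&(abs(C[...,1])<.2)&(C[...,2]>.08)&(C[...,2]<.175)
    mb=m&(hsv[...,0]>12)&(hsv[...,0]<28)&(hsv[...,1]>60)&(hsv[...,2]>110)
    # upper face only: local normals
    P=C[mb]; print(n,'beech px',mb.sum(),P.min(0),P.max(0))
    pl=None;rng=np.random.default_rng(0);best=0
    for i in range(300):
        q=P[rng.choice(len(P),3,False)];nn=np.cross(q[1]-q[0],q[2]-q[0]);L=np.linalg.norm(nn)
        if L<1e-5: continue
        nn/=L; nn*=np.sign(nn[2]+1e-9)
        inl=abs((P-q[0])@nn)<.003
        if nn[2]>.6 and inl.sum()>best: best=inl.sum();b=inl
    Q=P[b];c=Q.mean(0);nn=np.linalg.svd(Q-c,full_matrices=False)[2][2];nn*=np.sign(nn[2])
    print(' normal',nn,'tilt',np.degrees(np.arccos(nn[2])),'yaw',np.degrees(np.arctan2(-nn[1],-nn[0])),best)
    # in-plane coordinates -> min area rect
    yaw=np.arctan2(-nn[1],-nn[0]); ey=np.array([-np.sin(yaw),np.cos(yaw),0]);ex=np.cross(ey,nn)
    uv=np.c_[(Q-c)@ex,(Q-c)@ey].astype(np.float32)
    r=cv2.minAreaRect(uv);print(' rect',r); rc=c+r[0][0]*ex+r[0][1]*ey;print(' centre',rc)
    bp=cv2.boxPoints(r);
    for p in bp: print('   ',c+p[0]*ex+p[1]*ey)
# stub red in top and scene
for S,n,box in((t,'top',(205,200,235,230)),(s,'scene',(275,195,300,212))):
    hsv=cv2.cvtColor(S['color'],cv2.COLOR_BGR2HSV).astype(int)
    x0,y0,x1,y1=box;k=np.zeros(hsv.shape[:2],bool);k[y0:y1,x0:x1]=1
    k&=((hsv[...,0]<11)|(hsv[...,0]>172))&(hsv[...,1]>110)&(hsv[...,2]>90)
    v,u=np.nonzero(k);print(n,'red',len(u),u.mean(),v.mean(),ray(S,u.mean(),v.mean(),.133))
C=cloud(s); print(C[204,284:292])
E
python3 m.py
```

```text
top beech px 1465 [ 0.41659132 -0.13072778  0.08168545] [0.52371721 0.09312203 0.16227753]
 normal [-0.49993855 -0.05245432  0.86447093] tilt 30.177652671665513 yaw 5.989646279391363 833
 rect ((-0.0017367564141750336, -0.0006089210510253906), (0.07260814309120178, 0.21962420642375946), 0.05256279185414314)
 centre [ 0.4551986  -0.02052851  0.13930925]
    [0.41244424 0.08536699 0.12100919]
    [ 0.43553496 -0.13303997  0.12111047]
    [ 0.49795295 -0.12642401  0.15760932]
    [0.47486223 0.09198296 0.15750804]
scene beech px 1797 [ 0.3509059  -0.12943315  0.08002297] [0.52726898 0.19071329 0.16334835]
 normal [0.80554583 0.09108032 0.5854915 ] tilt 54.16228039471465 yaw -173.54915760146685 750
 rect ((-0.004664266481995583, 0.00400562584400177), (0.21822869777679443, 0.06047841161489487), 89.31892395019531)
 centre [ 0.50044008 -0.01584022  0.13337663]
    [0.5065683  0.09429279 0.10781263]
    [0.47130461 0.09102911 0.15683771]
    [ 0.49431187 -0.12597322  0.15894064]
    [ 0.52957556 -0.12270955  0.10991555]
top red 29 209.93103448275863 225.72413793103448 [0.41398    0.06552209 0.133     ]
scene red 21 287.04761904761904 205.57142857142858 [0.54968574 0.03067677 0.133     ]
[[0.44773345 0.02171039 0.01141284]
 [0.44803435 0.02504057 0.01214165]
 [0.49641648 0.02782402 0.07327043]
 [0.4994839  0.03092829 0.07745409]
 [0.49798243 0.03409291 0.07589916]
 [0.49639972 0.03726814 0.0742432 ]
 [0.48853151 0.04061539 0.06470193]
 [0.44668512 0.04502078 0.01254772]]
```

Hole1 (left, +y) shows the brick-red stub and hole0 holds the white rod. Now the tray, the punch and the stand.

```bash
cat > m2.py <<'E'
from h import *
import sys
pre=sys.argv[1] if len(sys.argv)>1 else '0'
t=load(f'top{pre}.npz');s=load(f'scene{pre}.npz')
for S,n in((t,'top'),(s,'scene')):
    C=cloud(S);hsv=cv2.cvtColor(S['color'],cv2.COLOR_BGR2HSV).astype(int)
    blue=(hsv[...,0]>100)&(hsv[...,0]<125)&(hsv[...,1]>120)&(hsv[...,2]>60)&(C[...,0]>.35)&(C[...,0]<.8)&(C[...,1]>-.1)&(C[...,1]<.45)&(C[...,2]<.1)
    k=blue&(C[...,2]>.029)&(C[...,2]<.041);P=C[k]
    print(n,'rim',len(P),cv2.minAreaRect((P[:,:2]*1000).astype(np.float32)),P[:,:2].mean(0))
    k=blue&(C[...,2]>.05);P=C[k]
    if len(P): print('  tab',len(P),P.mean(0),P[:,2].max(),cv2.minAreaRect((P[:,:2]*1000).astype(np.float32)))
    k=blue&(C[...,2]>.073);P=C[k]
    if len(P): print('  tabtop',len(P),P.mean(0),cv2.minAreaRect((P[:,:2]*1000).astype(np.float32)))
    k=(hsv[...,0]>18)&(hsv[...,0]<32)&(hsv[...,1]>130)&(hsv[...,2]>100)&(C[...,1]<-.18)&(C[...,1]>-.36)&(C[...,0]>.4)&(C[...,0]<.65)
    P=C[k&(C[...,2]>.142)]; 
    if len(P): print('  handletop',len(P),P.mean(0),np.median(P,0),cv2.minAreaRect((P[:,:2]*1000).astype(np.float32)))
    P=C[k&(C[...,2]>.08)&(C[...,2]<.142)]; 
    if len(P): print('  handleside',len(P),P.mean(0))
    g=(abs(C[...,0]-.545)<.07)&(abs(C[...,1]+.28)<.07)&(C[...,2]>.062)&(C[...,2]<.076)&~k
    P=C[g];print('  standtop',len(P),P.mean(0),cv2.minAreaRect((P[:,:2]*1000).astype(np.float32)))
E
python3 m2.py
python3 - <<'E'
from h import *
t=load('top0.npz');s=load('scene0.npz')
print(proj(t,[.450,.029,.14]),proj(s,[.492,.034,.066]))
a=cv2.resize(t['color'][175:225,270:330],None,fx=8,fy=8,interpolation=cv2.INTER_NEAREST)
b=cv2.resize(t['color'][190:245,195:275],None,fx=8,fy=8,interpolation=cv2.INTER_NEAREST)[:400]
cv2.imwrite('pics/c2.png',a);cv2.imwrite('pics/c3.png',b)
a=cv2.resize(s['color'][175:240,160:225],None,fx=8,fy=8,interpolation=cv2.INTER_NEAREST)
cv2.imwrite('pics/c4.png',a)
E
```

```text
top rim 184 ((527.4520263671875, 279.4696960449219), (111.72309112548828, 162.33209228515625), 73.36759948730469) [0.5194258  0.28123823]
  tab 52 [0.6013965  0.25454704 0.07592779] 0.0848657561725692 ((602.617919921875, 256.65179443359375), (50.01902770996094, 11.712285041809082), 73.06957244873047)
  tabtop 41 [0.6025159  0.25709047 0.07953074] ((602.7818603515625, 256.84393310546875), (49.559959411621094, 11.426795959472656), 72.9618148803711)
  handletop 17 [ 0.53648549 -0.2885578   0.15294972] [ 0.53751817 -0.28940842  0.15267862] ((535.4512939453125, -287.9485778808594), (17.024633407592773, 23.27265167236328), 19.050182342529297)
  standtop 312 [ 0.5356464  -0.28509358  0.0696036 ] ((537.2926025390625, -287.44512939453125), (75.35408020019531, 74.94889068603516), 5.768451690673828)
scene rim 284 ((530.2838134765625, 280.5455322265625), (109.35050201416016, 170.20785522460938), 73.31278991699219) [0.53322354 0.28254225]
  tab 155 [0.6076601  0.25727204 0.07014748] 0.08471341542455013 ((604.5828857421875, 257.91949462890625), (49.86858367919922, 15.606000900268555), 73.58209991455078)
  tabtop 78 [0.60621509 0.25834316 0.07900453] ((604.6331787109375, 257.8211364746094), (49.822479248046875, 14.871407508850098), 72.05648040771484)
  handletop 13 [ 0.5456339  -0.28145315  0.14743731] [ 0.54870206 -0.27752209  0.14830545] ((539.7877807617188, -285.8758239746094), (26.288564682006836, 20.966045379638672), 12.643946647644043)
  handleside 75 [ 0.55042398 -0.28278316  0.11498363]
  standtop 391 [ 0.54537782 -0.28268323  0.06938143] ((532.6644287109375, -265.0239562988281), (86.38602447509766, 131.60098266601562), 15.964994430541992)
[220.19227825 215.53988509] [287.89895599 204.46137392]
```

View pics/c2.png

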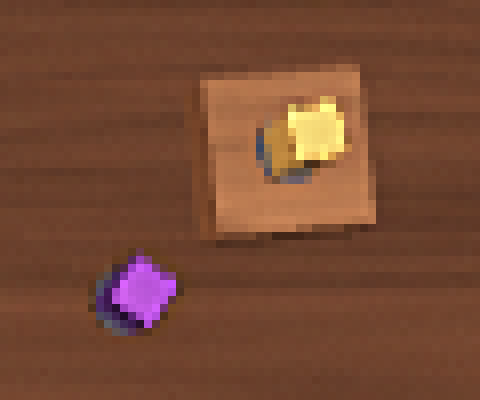

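View pics/c3.png

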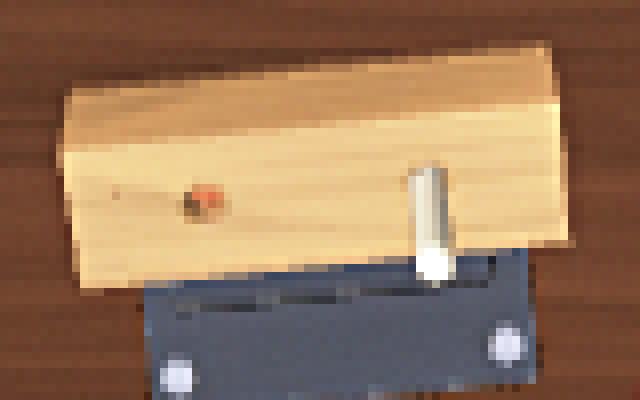

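View pics/c4.png

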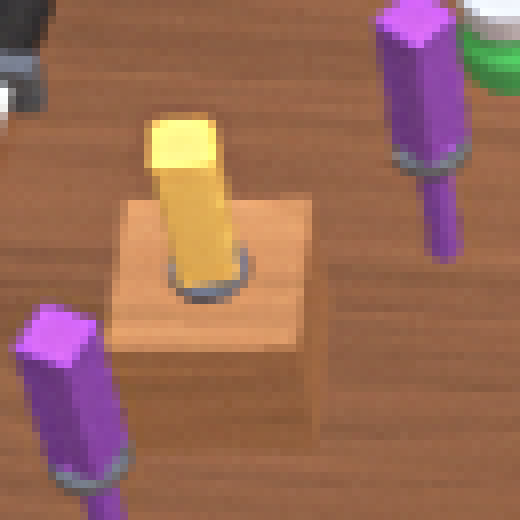

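Run:
```python
from h import *
for n in('top','scene'):
    S=load(n+'0.npz');C=cloud(S);hsv=cv2.cvtColor(S['color'],cv2.COLOR_BGR2HSV).astype(int)
    k=((hsv[...,0]>130)&(hsv[...,0]<155)&(hsv[...,1]>110)&(hsv[...,2]>60)).astype(np.uint8)
    N,L,st,ce=cv2.connectedComponentsWithStats(k)
    for i in range(1,N):
        if st[i,4]>15:
            P=C[L==i]; q=P[P[:,2]>P[:,2].max()-.012]; print(n,ce[i],'zmax',P[:,2].max(),'top',q.mean(0),'zmin pt',P[P[:,2].argmin()])
S=load('top0.npz');hsv=cv2.cvtColor(S['color'],cv2.COLOR_BGR2HSV).astype(int)
c=S['color'][180:205,295:320]
big=cv2.resize(c,None,fx=8,fy=8,interpolation=cv2.INTER_CUBIC)
m=((big[...,2]>215)&(big[...,1]>185)).astype(np.uint8)
cn,_=cv2.findContours(m,cv2.RETR_EXTERNAL,cv2.CHAIN_APPROX_NONE);b=max(cn,key=cv2.contourArea)
r=cv2.minAreaRect(b);print(r);u,v=np.array(r[0])/8-.5+.0625;u+=295;v+=180;print(u,v,ray(S,u,v,.152))
P=[ray(S,p[0]/8-.4375+295,p[1]/8-.4375+180,.152)[:2]*1000 for p in b[:,0]]
print(cv2.minAreaRect(np.array(P,np.float32)))
for nm,uv in dict(paste=(281,242)).items(): print(nm,cloud(S)[uv[1],uv[0]])
```

```text
top [314.93670886 167.36708861] zmax 0.15341190801221316 top [ 0.62898802 -0.31513512  0.1485171 ] zmin pt [ 0.67311077 -0.33837881 -0.00166219]
top [286.79310345 211.05172414] zmax 0.15527311844412095 top [ 0.46628637 -0.20914749  0.1494351 ] zmin pt [ 0.48296287 -0.24036429 -0.00499114]
scene [212.34285714 183.94857143] zmax 0.15358372908508988 top [ 0.47051193 -0.20824046  0.14782122] zmin pt [ 0.47252947 -0.19956331  0.07655393]
scene [214.70967742 201.64516129] zmax 0.05706404349332761 top [ 0.47350853 -0.20710805  0.05269204] zmin pt [ 0.47322242 -0.20827679  0.00846004]
scene [168.475 223.385] zmax 1.1565531562085565 top [1.35875381 0.01809883 1.15655316] zmin pt [ 0.6395676  -0.3240437   0.07554607]
scene [173.33333333 240.72222222] zmax 1.1565531562085565 top [1.35875381 0.01809883 1.15655316] zmin pt [ 0.63604369 -0.31754825  0.00502637]
((116.97541046142578, 90.7704849243164), (56.229156494140625, 54.22506332397461), 76.75948333740234)
309.1844263076782 190.90881061553955 [ 0.53816416 -0.28666931  0.152     ]
((538.1873168945312, -286.71710205078125), (25.046030044555664, 24.21111297607422), 13.541749000549316)
paste [ 0.35437093 -0.19449999  0.0540182 ]
```

Call:
{"name": "send_rows", "arguments": {"commands": [[0,[0.126,-0.142,-0.03],[0,0,-0.0226]],[0,[0.126,-0.142,-0.03],[0,0,-0.0226]],[0,[0.126,-0.142,-0.03],[0,0,-0.0226]],[0,[0.126,-0.142,-0.03],[0,0,-0.0226]],[0,[0.126,-0.142,-0.03],[0,0,-0.0226]],[0,[0.126,-0.142,-0.03],[0,0,-0.0226]],[0,[0.126,-0.142,-0.03],[0,0,-0.0226]],[0,[0.126,-0.142,-0.03],[0,0,-0.0226]],[0,[0.126,-0.142,-0.03],[0,0,-0.0226]],[0,[0.126,-0.142,-0.03],[0,0,-0.0226]],[0,[0,0,0],[0,0,0]]]}}

```text
clock: 1.2
tool_pos: [0.6079, 0.24, 0.1426]
orientation: [-179.7, -0.3, 160.3]
force: [-0.6, 0.0, -0.5]
opening: 0.0875
```

Call:
{"name": "send_rows", "arguments": {"commands": [[0,[-0.02,0.067,0],[0.0,0,0.0083]],[0,[0,0,0],[0,0,0]]]}}

```text
clock: 1.4
tool_pos: [0.603, 0.2556, 0.1412]
orientation: [-179.6, -0.4, 163.3]
force: [0.0, 0.5, -0.0]
opening: 0.0879
```

Call:
{"name": "send_rows", "arguments": {"commands": [[0,[0,0.004,-0.12],[0,0,0]],[0,[0,0,-0.12],[0,0,0]],[0,[0,0,-0.1],[0,0,0]],[0,[0,0,-0.05],[0,0,0]],[0,[0,0,0],[0,0,0]]]}}

```text
clock: 1.9
tool_pos: [0.6004, 0.264, 0.0431]
orientation: [-179.8, -0.3, 164.2]
force: [-0.8, 0.9, 0.7]
opening: 0.0877
```

Call:
{"name": "send_rows", "arguments": {"commands": [[0,[0.008,-0.028,0],[0,0,-0.0025]],[0.6,[0,0,0],[0,0,0]],[1,[0,0,0],[0,0,0]],[1,[0,0,0],[0,0,0]],[1,[0,0,0],[0,0,0]],[1,[0,0,0],[0,0,0]],[1,[0,0,0],[0,0,0]]]}}

```text
clock: 2.6
tool_pos: [0.6048, 0.2591, 0.0489]
orientation: [179.8, 0.0, 163.3]
force: [0.7, -0.2, 0.3]
opening: 0.0452
```

Call:
{"name": "send_rows", "arguments": {"commands": [[1,[0,0,0],[0,0,0]],[1,[0,0,0],[0,0,0]],[1,[0,0,0],[0,0,0]],[1,[0,0,0],[0,0,0]],[1,[0,0,0],[0,0,0]],[1,[0,0,0],[0,0,0]]]}}

```text
clock: 3.2
tool_pos: [0.6049, 0.259, 0.0489]
orientation: [179.8, 0.0, 163.3]
force: [-0.1, -0.2, 0.8]
opening: 0.0121
```

Call:
{"name": "send_rows", "arguments": {"commands": [[1,[0.005,-0.07,0],[0,0,0.0053]],[1,[0.005,-0.07,0],[0,0,0.0053]],[1,[0.005,-0.07,0],[0,0,0.0053]],[1,[0.005,-0.07,0],[0,0,0.0053]],[1,[0.005,-0.07,0],[0,0,0.0053]]]}}

```text
clock: 3.7
tool_pos: [0.6118, 0.1741, 0.0491]
orientation: [179.5, 0.1, 173.3]
force: [1.0, 2.7, 0.2]
opening: 0.0119
```

Call:
{"name": "send_rows", "arguments": {"commands": [[1,[0.005,-0.071,0],[0,0,0.005]],[1,[0.005,-0.071,0],[0,0,0.005]],[1,[0.005,-0.071,0],[0,0,0.005]],[1,[0.005,-0.071,0],[0,0,0.005]],[1,[0.005,-0.071,0],[0,0,0.005]],[1,[0.005,-0.071,0],[0,0,0.005]],[1,[0.005,-0.06,0],[0,0,0.005]],[1,[0,0,0],[0,0,0]]]}}

```text
clock: 4.5
tool_pos: [0.6203, 0.0492, 0.0493]
orientation: [179.3, 0.1, -173.7]
force: [0.5, -0.8, -0.3]
opening: 0.012
```

Now release the tab and raise the hand.

Call:
{"name": "send_rows", "arguments": {"commands": [[0,[0,0,0],[0,0,0]],[0,[0,0,0],[0,0,0]],[0,[0,0,0],[0,0,0]],[0,[0,0,0],[0,0,0]],[0,[0,0,0],[0,0,0]],[0,[0,0,0.15],[0,0,0]],[0,[0,0,0.2],[0,0,0]],[0,[0,0,0.2],[0,0,0]],[0,[0,0,0.2],[0,0,0]],[0,[0,0,0],[0,0,0]]]}}

```text
clock: 5.5
tool_pos: [0.6175, 0.0514, 0.2411]
orientation: [179.4, -0.1, -173.7]
force: [0.8, 1.0, -0.7]
opening: 0.085
```

```bash
python3 - <<'E'
from plant import sensors, snapshot
import cv2,numpy as np
for n in ("scene","top"):
    s=snapshot(n); cv2.imwrite(f"pics/{n}1.png",s["color"]); np.savez(f"{n}1.npz",**s)
o=sensors.get_obs();print(o['clock'],o['tool_pos'],o['orientation'],o['joint_pos'],o['opening'])
E
python3 m2.py 1
```

```text
5.6 [0.61457929 0.05120756 0.23476833] [ 179.41173039   -0.62920308 -173.72775084] [ 22.40444939  15.2213155   -5.50351457  -0.78884348 -69.71790938
 -15.85912106] 0.08680775831290974
top rim 54 ((568.825439453125, 42.656429290771484), (98.11579895019531, 110.56114196777344), 6.754154682159424) [0.57261653 0.01835452]
  tab 24 [0.61742402 0.04732187 0.07808164] 0.08279221852659924 ((618.1009521484375, 47.07646942138672), (9.819467544555664, 48.04756164550781), 5.7190704345703125)
  tabtop 22 [0.6174335  0.04952522 0.07950502] ((617.9668579101562, 48.12883758544922), (9.637405395507812, 45.97827911376953), 6.167304039001465)
  handletop 15 [ 0.53556471 -0.28946512  0.15112006] [ 0.53754829 -0.28943639  0.1509751 ] ((535.0302734375, -289.0252685546875), (15.31595516204834, 22.890621185302734), 21.502391815185547)
  standtop 314 [ 0.53547387 -0.28500865  0.06960088] ((537.2387084960938, -287.0638122558594), (74.5987319946289, 76.04485321044922), 5.4848713874816895)
scene rim 226 ((543.185791015625, 40.24250793457031), (171.96963500976562, 109.79776000976562), 6.491212844848633) [0.56410594 0.03581264]
  tab 152 [0.6227518  0.04903234 0.06992449] 0.08557701421210928 ((619.9974365234375, 48.61177444458008), (15.573960304260254, 49.22856140136719), 8.415355682373047)
  tabtop 73 [0.62049788 0.04852872 0.07885072] ((620.3699951171875, 48.256561279296875), (15.094878196716309, 47.946678161621094), 2.642629384994507)
  handletop 17 [ 0.54644187 -0.282619    0.14664322] [ 0.5492049  -0.28009358  0.14603546] ((542.193115234375, -285.0294189453125), (25.180639266967773, 20.740928649902344), 12.493937492370605)
  handleside 81 [ 0.54993135 -0.28291498  0.11288694]
  standtop 390 [ 0.54549468 -0.28289694  0.0693222 ] ((528.875, -266.03411865234375), (98.12914276123047, 117.63214111328125), 5.476406097412109)
```

View pics/scene1.png

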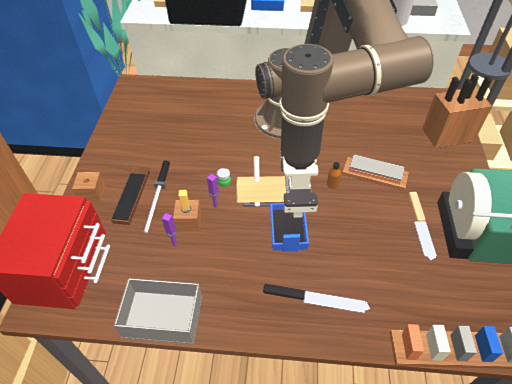

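Call:
{"name": "send_rows", "arguments": {"commands": [[0,[-0.038,-0.165,0],[0,0,0.0025]],[0,[-0.038,-0.165,0],[0,0,0.0025]],[0,[-0.038,-0.165,0],[0,0,0.0025]],[0,[-0.038,-0.165,0],[0,0,0.0025]],[0,[-0.038,-0.165,0],[0,0,0.0025]],[0,[-0.038,-0.165,0],[0,0,0.0025]],[0,[-0.038,-0.165,0],[0,0,0.0025]],[0,[-0.025,-0.12,0],[0,0,0.0025]],[0,[0,0,0],[0,0,0]],[0,[0,0,0],[0,0,0]]]}}

```text
clock: 6.6
tool_pos: [0.5301, -0.2752, 0.2169]
orientation: [178.9, -2.0, -166.1]
force: [-0.2, -0.3, -1.1]
opening: 0.0881
```

```bash
cat > need.py <<'E'
# usage: need.py x y z roll pitch yaw
import sys,numpy as np
from plant import sensors
from scipy.spatial.transform import Rotation as R
a=list(map(float,sys.argv[1:7])); o=sensors.get_obs()
d=np.array(a[:3])-o['tool_pos']
r=(R.from_euler('xyz',a[3:],degrees=True)*R.from_euler('xyz',o['orientation'],degrees=True).inv()).as_rotvec(degrees=True)
np.set_printoptions(precision=4,suppress=True)
print('t',o['clock'],'mm',d*1000,'u',d/.25,'deg',r,'u',r/360,'F',o['force'],'j',o['joint_pos'])
E
python3 need.py .538 -.287 .215 180 0 193.5
```

```text
t 6.6 mm [  7.884  -11.8221  -1.9265] u [ 0.0315 -0.0473 -0.0077] deg [-0.584  -2.189  -0.4311] u [-0.0016 -0.0061 -0.0012] F [-0.1555 -0.3391 -1.0931] j [ -8.8574  15.0297  -8.4064  -0.2482 -68.8178  22.8828]
```

Call:
{"name": "send_rows", "arguments": {"commands": [[0,[0.032,-0.047,-0.008],[-0.0016,-0.0061,-0.0012]],[0,[0,0,0],[0,0,0]],[0,[0,0,-0.1],[0,0,0]],[0,[0,0,0],[0,0,0]]]}}

```text
clock: 7.0
tool_pos: [0.5375, -0.2833, 0.1863]
orientation: [179.8, -0.3, -166.4]
force: [-0.8, 0.5, -0.4]
opening: 0.0874
```

```bash
python3 need.py .538 -.287 .095 180 0 193.5
```

```text
t 7.0 mm [  0.5007  -3.7126 -91.2536] u [ 0.002  -0.0149 -0.365 ] deg [-0.1359 -0.2996 -0.1028] u [-0.0004 -0.0008 -0.0003] F [-0.8114  0.5254 -0.3798] j [ -9.4451  16.0952 -11.1517  -0.0948 -63.071   23.0911]
```

Call:
{"name": "send_rows", "arguments": {"commands": [[0,[0.002,-0.015,-0.1],[0,0,0]],[0,[0,0,-0.1],[0,0,0]],[0,[0,0,-0.09],[0,0,0]],[0,[0,0,-0.05],[0,0,0]],[0,[0,0,0],[0,0,0]]]}}

```text
clock: 7.5
tool_pos: [0.5407, -0.2834, 0.1029]
orientation: [179.9, -0.3, -166.0]
force: [0.1, 1.4, 0.5]
opening: 0.0879
```

```bash
python3 need.py .538 -.287 .095 180 0 193.5
```

```text
t 7.5 mm [-2.6646 -3.616  -7.9389] u [-0.0107 -0.0145 -0.0318] deg [-0.0548 -0.3018 -0.4919] u [-0.0002 -0.0008 -0.0014] F [0.135  1.4257 0.4761] j [ -9.3505  20.6881 -16.5628  -0.0047 -53.0558  23.3452]
```

Call:
{"name": "send_rows", "arguments": {"commands": [[0,[-0.011,-0.015,-0.03],[-0.0002,-0.0008,-0.0014]],[0,[0,0,0],[0,0,0]],[0,[0,0,0],[0,0,0]]]}}

```text
clock: 7.8
tool_pos: [0.5396, -0.2873, 0.0978]
orientation: [-179.9, 0.1, -166.5]
force: [-0.3, -0.1, 0.3]
opening: 0.0873
```

```bash
python3 need.py .538 -.287 .095 180 0 193.5
```

```text
t 7.8 mm [-1.5835  0.2597 -2.7852] u [-0.0063  0.001  -0.0111] deg [ 0.093   0.1697 -0.0348] u [ 0.0003  0.0005 -0.0001] F [-0.3357 -0.1402  0.3072] j [ -9.7023  20.8058 -17.2155   0.0802 -51.7957  23.1876]
```

Call:
{"name": "send_rows", "arguments": {"commands": [[1,[-0.004,0,-0.01],[0,0,0]],[1,[0,0,0],[0,0,0]],[1,[0,0,0],[0,0,0]],[1,[0,0,0],[0,0,0]],[1,[0,0,0],[0,0,0]],[1,[0,0,0],[0,0,0]],[1,[0,0,0],[0,0,0]],[1,[0,0,0],[0,0,0]],[1,[0,0,0],[0,0,0]],[1,[0,0,0],[0,0,0]],[1,[0,0,0],[0,0,0]]]}}

```text
clock: 8.9
tool_pos: [0.5395, -0.2878, 0.0974]
orientation: [-179.8, 0.3, -166.5]
force: [1.0, -0.4, 0.7]
opening: 0.0241
```

```bash
python3 need.py .538 -.287 .095 180 0 193.5
```

```text
t 8.9 mm [-1.504   0.8095 -2.3657] u [-0.006   0.0032 -0.0095] deg [ 0.1459  0.3541 -0.0243] u [ 0.0004  0.001  -0.0001] F [ 0.9714 -0.4097  0.6904] j [ -9.7436  20.7452 -17.3896   0.107  -51.4916  23.2016]
```

Call:
{"name": "send_rows", "arguments": {"commands": [[1,[0,0,0.04],[0,0,0]],[1,[0,0,0.06],[0,0,0]],[1,[0,0,0.06],[0,0,0]],[1,[0,0,0.06],[0,0,0]]]}}

```text
clock: 9.3
tool_pos: [0.5373, -0.2869, 0.1518]
orientation: [-180.0, 0.0, -166.5]
force: [1.3, -0.7, -3.7]
opening: 0.0242
```

```bash
python3 need.py .5393 -.2875 .18 180 0 193.5
```

```text
t 9.3 mm [ 1.9744 -0.5651 28.2145] u [ 0.0079 -0.0023  0.1129] deg [0.0137 0.0091 0.0233] u [0.     0.     0.0001] F [ 1.3096 -0.6922 -3.6924] j [ -9.7416  17.6817 -13.813    0.0141 -58.494   23.2109]
```

Call:
{"name": "send_rows", "arguments": {"commands": [[1,[0.004,0,0.1],[0,0,0]],[1,[0,0,0.15],[0,0,0]],[1,[0,0,0.2],[0,0,0]],[1,[0,0,0.2],[0,0,0]],[1,[0,0,0.15],[0,0,0]],[1,[0,0,0],[0,0,0]]]}}

```text
clock: 9.9
tool_pos: [0.5345, -0.2861, 0.363]
orientation: [180.0, -0.0, -166.6]
force: [0.5, 0.0, -2.9]
opening: 0.0237
```

Call:
{"name": "send_rows", "arguments": {"commands": [[1,[-0.057,0.153,0],[0,0,-0.0025]],[1,[-0.057,0.153,0],[0,0,-0.0025]],[1,[-0.057,0.153,0],[0,0,-0.0025]],[1,[-0.057,0.153,0],[0,0,-0.0025]],[1,[-0.057,0.153,0],[0,0,-0.0025]],[1,[-0.057,0.153,0],[0,0,-0.0025]],[1,[-0.057,0.153,0],[0,0,-0.0025]],[1,[-0.03,0.1,0],[0,0,-0.0025]],[1,[0,0,0],[0,0,0]]]}}

```text
clock: 10.8
tool_pos: [0.4166, 0.015, 0.3593]
orientation: [179.6, -0.4, -174.3]
force: [1.4, 0.1, -2.7]
opening: 0.0236
```

```bash
cat > hole.py <<'E'
# pose for tip standoff s (m) above mouth along axis (negative = inside)
import sys,numpy as np,subprocess
from scipy.spatial.transform import Rotation as R
s=float(sys.argv[1]); L=.0954
yaw=6.0
a=R.from_euler('z',yaw,degrees=True).apply([.5,0,-.8660254])
M=np.array([.450,.029,.140])
if len(sys.argv)>2: M=M+np.array(list(map(float,sys.argv[2:5])))/1000
p=M-(s+L)*a
o=(R.from_euler('z',yaw,degrees=True)*R.from_euler('y',-30,degrees=True)*R.from_euler('z',180,degrees=True)*R.from_euler('x',180,degrees=True))
e=o.as_euler('xyz',degrees=True)
print('target',p,e)
import need_f
need_f.go(p,o)
E
cat > need_f.py <<'E'
import numpy as np
from plant import sensors
from scipy.spatial.transform import Rotation as R
def go(p,o):
    b=sensors.get_obs(); d=p-b['tool_pos']; Rc=R.from_euler('xyz',b['orientation'],degrees=True)
    r=(o*Rc.inv()).as_rotvec(degrees=True)
    np.set_printoptions(precision=4,suppress=True)
    print('t',b['clock'],'mm',d*1000,'u',d/.25,'deg',r,'u',r/360)
    print('F',b['force'],'|F|',np.linalg.norm(b['force']),'j',b['joint_pos'],'tool z',Rc.apply([0,0,1]),'open',b['opening'])
    f=o.inv().apply(d*1000); print('along tool x,y,z mm (to go):',f)
E
python3 hole.py .08
```

```text
target [0.36278043 0.01983285 0.29190086] [-180.   30. -174.]
t 10.8 mm [-53.86     4.7913 -67.4067] u [-0.2154  0.0192 -0.2696] deg [  2.7318 -30.2326   0.2461] u [ 0.0076 -0.084   0.0007]
F [ 1.4239  0.0631 -2.7137] |F| 3.065223881524389 j [ 28.9779  -8.3292 -15.161   -0.4732 -83.3511 -23.2707] tool z [-0.0068  0.0056 -1.    ] open 0.023598940128707023
along tool x,y,z mm (to go): [79.6582 10.395  31.8438]
```

Call:
{"name": "send_rows", "arguments": {"commands": [[1,[-0.054,0.005,-0.03],[0.0019,-0.021,0.0002]],[1,[-0.054,0.005,-0.06],[0.0019,-0.021,0.0002]],[1,[-0.054,0.005,-0.07],[0.0019,-0.021,0.0002]],[1,[-0.04,0.005,-0.06],[0.0019,-0.021,0.0002]],[1,[0,0,0],[0,0,0]],[1,[0,0,0],[0,0,0]]]}}

```text
clock: 11.4
tool_pos: [0.3682, 0.017, 0.3007]
orientation: [-179.3, 26.5, -173.5]
force: [0.8, 0.5, -2.5]
opening: 0.0241
```

```bash
python3 hole.py .04
```

```text
target [0.38267087 0.02192342 0.25725984] [-180.   30. -174.]
t 11.4 mm [ 14.4469   4.9304 -43.3957] u [ 0.0578  0.0197 -0.1736] deg [ 0.9672 -3.4106 -0.1526] u [ 0.0027 -0.0095 -0.0004]
F [ 0.823   0.4563 -2.4631] |F| 2.6367389257739147 j [ 61.2697 -38.0727 -51.9399  24.6476 -62.9408 -63.7506] tool z [ 0.4447  0.0387 -0.8948] open 0.024098673451937565
along tool x,y,z mm (to go): [ 8.8087  3.3933 45.0233]
```

Call:
{"name": "send_rows", "arguments": {"commands": [[1,[0.029,0.01,-0.087],[0.0013,-0.0048,-0.0002]],[1,[0.029,0.01,-0.087],[0.0013,-0.0048,-0.0002]],[1,[0,0,0],[0,0,0]]]}}

```text
clock: 11.7
tool_pos: [0.389, 0.0218, 0.268]
orientation: [179.6, 29.6, -174.3]
force: [-0.9, -0.6, -2.8]
opening: 0.024
```

```bash
python3 hole.py .03
python3 - <<'E'
from plant import snapshot
import cv2,numpy as np
for n in ("scene","top"):
    s=snapshot(n); cv2.imwrite(f"pics/{n}2.png",s["color"]); np.savez(f"{n}2.npz",**s)
a=cv2.imread('pics/top2.png')[170:270,170:290];b=cv2.imread('pics/scene2.png')[100:260,190:350]
cv2.imwrite('pics/c5.png',np.hstack([cv2.resize(a,(480,400)),cv2.resize(b,(320,400)) if 0 else cv2.resize(b,(300,400))]))
E
```

```text
target [0.38764348 0.02244607 0.24859959] [-180.   30. -174.]
t 11.7 mm [ -1.3557   0.638  -19.3931] u [-0.0054  0.0026 -0.0776] deg [-0.2928 -0.3866  0.0887] u [-0.0008 -0.0011  0.0002]
F [-0.9392 -0.5594 -2.7649] |F| 2.973119993213785 j [ 55.8801 -35.4835 -58.0414  28.9419 -50.8941 -65.2836] tool z [ 0.4915  0.0559 -0.8691] open 0.0240164626773975
along tool x,y,z mm (to go): [10.8064  0.7762 16.1541]
```

View pics/c5.png

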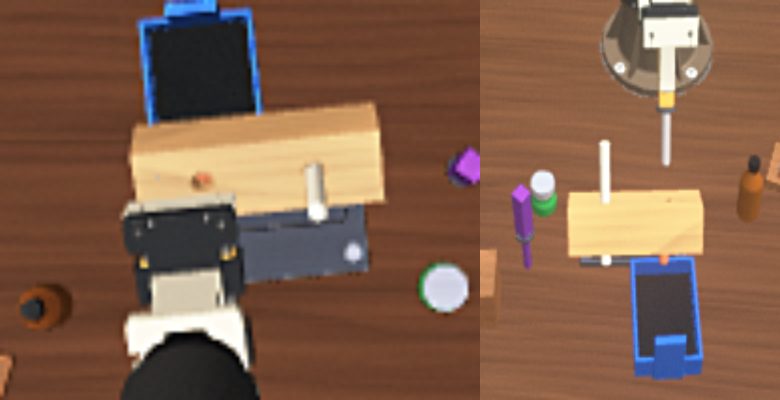

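```bash
cat > kin.py <<'E'
import numpy as np
from scipy.optimize import least_squares
from scipy.spatial.transform import Rotation as R
D=[([.28718,.6103,.2256],[-179.995,-.0968,-115.209],[81.3076,20.5913,.6335]),
([.61458,.05121,.23477],[179.41,-.629,-173.728],[22.404,15.2213,-5.5035]),
([.5301,-.2752,.2169],[178.9,-2.0,-166.1],[-8.8574,15.0297,-8.4064]),
([.5375,-.2833,.1863],[179.8,-.3,-166.4],[-9.4451,16.0952,-11.1517]),
([.5407,-.2834,.1029],[179.9,-.3,-166.0],[-9.3505,20.6881,-16.5628]),
([.5395,-.2878,.0974],[-179.8,.3,-166.5],[-9.7436,20.7452,-17.3896]),
([.5373,-.2869,.1518],[180,0,-166.5],[-9.7416,17.6817,-13.813]),
([.4166,.015,.3593],[179.6,-.4,-174.3],[28.9779,-8.3292,-15.161]),
([.3682,.017,.3007],[-179.3,26.5,-173.5],[61.2697,-38.0727,-51.9399]),
([.389,.0218,.268],[179.6,29.6,-174.3],[55.8801,-35.4835,-58.0414])]
def W(q,p):
    a1,h,L2,L3,e,d,_=p; j1,j2,j3=np.radians(q[:3]); f=np.pi/2+j2-j3
    r=a1+L2*np.sin(j2)+L3*np.sin(f)+e*np.cos(f)*-1; z=h+L2*np.cos(j2)+L3*np.cos(f)+e*np.sin(f)
    return np.array([r*np.cos(j1)-d*np.sin(j1),r*np.sin(j1)+d*np.cos(j1),z])
def res(p): return np.concatenate([W(q,p)+p[6]*R.from_euler('xyz',o,degrees=True).apply([0,0,1])-x for x,o,q in D])
p=least_squares(res,[0,.3,.4,.4,0,-.15,.25],loss='soft_l1',f_scale=.003).x
if __name__=='__main__':
    np.set_printoptions(precision=4,suppress=True)
    print(p);print(res(p).reshape(-1,3)*1000)
    # j3 needed over tilt and depth
    a1,h,L2,L3,e,d,Lw=p
    Lt=.0954
    for tilt in (30,28,26,24,22):
        o=[]
        for s in (.04,.02,0,-.02,-.04,-.05):
            yaw=np.radians(6);t=np.radians(tilt)
            ah=np.array([.5*np.cos(yaw),.5*np.sin(yaw),-.866]);M=np.array([.45,.029,.14])
            a=np.array([np.sin(t)*np.cos(yaw),np.sin(t)*np.sin(yaw),-np.cos(t)])
            w=M-s*ah-(Lt+Lw)*a
            f=lambda q:W(q,p)-w
            r=least_squares(f,[52,-35,-58]);o.append((r.x.round(1),round(np.linalg.norm(r.fun)*1000,1)))
        print(tilt,*[f"{x[0]}({x[1]})" for x in o])
E
python3 kin.py
```

```text
[ 0.0038  0.1646  0.5541  0.4533  0.0386 -0.1915  0.3368]
[[ -1.7199  -9.1758   2.473 ]
 [ -3.0668  -1.4972   3.4324]
 [ -0.7133   0.3588   1.4519]
 [ -0.676    0.2935   0.6839]
 [  2.2967  -0.2175  -0.3746]
 [  2.1381   0.1324  -0.9661]
 [  0.7206   0.264    0.0356]
 [  4.4418   2.838    1.1954]
 [  3.0257   1.6084 -72.4406]
 [ -0.3691 -14.6558 -83.2795]]
30 [ 64.  -40.4 -50. ](0.0) [ 59.6 -37.1 -51.4](0.0) [ 56.1 -33.8 -52.8](0.0) [ 53.1 -30.6 -54. ](0.0) [ 50.5 -27.3 -55.1](0.0) [ 49.4 -25.6 -55.6](0.0)
28 [ 58.4 -36.7 -48.2](0.0) [ 55.1 -33.8 -49.6](0.0) [ 52.2 -30.9 -50.9](0.0) [ 49.8 -28.  -52.1](0.0) [ 47.6 -24.9 -53.1](0.0) [ 46.7 -23.4 -53.6](0.0)
26 [ 54.  -33.6 -46.4](0.0) [ 51.4 -31.  -47.8](0.0) [ 49.  -28.3 -49. ](0.0) [ 47.  -25.6 -50.1](0.0) [ 45.1 -22.7 -51.2](0.0) [ 44.3 -21.3 -51.6](0.0)
24 [ 50.5 -30.8 -44.7](0.0) [ 48.2 -28.4 -46. ](0.0) [ 46.3 -25.9 -47.2](0.0) [ 44.5 -23.4 -48.2](0.0) [ 42.9 -20.7 -49.2](0.0) [ 42.1 -19.3 -49.7](0.0)
22 [ 47.4 -28.3 -42.9](0.0) [ 45.5 -26.  -44.2](0.0) [ 43.8 -23.7 -45.3](0.0) [ 42.3 -21.2 -46.4](0.0) [ 40.9 -18.7 -47.3](0.0) [ 40.2 -17.3 -47.7](0.0)
```

```bash
cat > kin.py <<'E'
import numpy as np
from scipy.optimize import least_squares
from scipy.spatial.transform import Rotation as R
D=[([.28718,.6103,.2256],[-179.995,-.0968,-115.209],[81.3076,20.5913,.6335,-.024,-70.136,-16.509]),
([.61458,.05121,.23477],[179.41,-.629,-173.728],[22.404,15.2213,-5.5035,-.789,-69.718,-15.859]),
([.5301,-.2752,.2169],[178.9,-2.0,-166.1],[-8.8574,15.0297,-8.4064,-.248,-68.818,22.883]),
([.5375,-.2833,.1863],[179.8,-.3,-166.4],[-9.4451,16.0952,-11.1517,-.0948,-63.071,23.091]),
([.5407,-.2834,.1029],[179.9,-.3,-166.0],[-9.3505,20.6881,-16.5628,0,-53.056,23.345]),
([.5395,-.2878,.0974],[-179.8,.3,-166.5],[-9.7436,20.7452,-17.3896,.107,-51.49,23.2]),
([.5373,-.2869,.1518],[180,0,-166.5],[-9.7416,17.6817,-13.813,.014,-58.494,23.211]),
([.4166,.015,.3593],[179.6,-.4,-174.3],[28.9779,-8.3292,-15.161,-.473,-83.351,-23.271]),
([.3682,.017,.3007],[-179.3,26.5,-173.5],[61.2697,-38.0727,-51.9399,24.648,-62.941,-63.751]),
([.389,.0218,.268],[179.6,29.6,-174.3],[55.8801,-35.4835,-58.0414,28.942,-50.894,-65.284])]
ro=lambda ax,a:R.from_euler(ax,a,degrees=True)
S4=1
def fk(q,p,s4=None):
    a1,h,L2,L3,e,d,dw,Lw=p; s4=S4 if s4 is None else s4
    A=ro('z',q[0]); x=A.apply([a1,d,h])
    B=A*ro('y',q[1]); x=x+B.apply([0,0,L2])
    C=A*ro('y',q[1]-q[2]); x=x+C.apply([L3,0,e])      # forearm along +x
    Dm=C*ro('x',s4*q[3]); E=Dm*ro('y',-q[4]); x=x+Dm.apply([0,dw,0])+E.apply([Lw,0,0])
    return x,E.apply([1,0,0]),E
if __name__=='__main__':
    np.set_printoptions(precision=4,suppress=True)
    for S4 in(1,-1):
        f=lambda p:np.concatenate([fk(q,p)[0]-x for x,o,q in D])
        r=least_squares(f,[0,.2,.5,.4,0,-.02,-.17,.3],loss='soft_l1',f_scale=.003)
        print(S4,r.cost,r.x);print((f(r.x)*1000).reshape(-1,3)[[0,3,7,8,9]])
        for x,o,q in D[-2:]: print(' z',fk(q,r.x)[1],ro('xyz',o).apply([0,0,1]))
E
python3 kin.py
```

```text
1 0.00046506575146871806 [ 0.028  -0.3641  0.3994  0.424   0.1284 -0.4941  0.3019 -0.2472]
[[ -4.8455 -35.1443   7.2696]
 [ -1.1549  -0.4641   0.1687]
 [ 31.5428  15.708   -6.405 ]
 [ -2.1594   2.5571  16.1211]
 [ -2.0396 -26.1523  -1.1731]]
 z [-0.2066  0.3957 -0.8948] [ 0.4447  0.0384 -0.8949]
 z [-0.1303  0.4772 -0.8691] [ 0.4908  0.056  -0.8695]
-1 6.962140530512473e-09 [-0.      0.1987  0.6016  0.4636  0.0001  0.0001 -0.1919  0.378 ]
[[ 0.0002 -0.0125  0.011 ]
 [-0.0066  0.0155 -0.0451]
 [ 0.013   0.027   0.0061]
 [ 0.0092 -0.0216 -0.0203]
 [-0.0103  0.011   0.02  ]]
 z [ 0.4447  0.0386 -0.8948] [ 0.4447  0.0384 -0.8949]
 z [ 0.4915  0.0559 -0.8691] [ 0.4908  0.056  -0.8695]
```

```bash
cat > ik.py <<'E'
import numpy as np, kin
from scipy.optimize import least_squares
kin.S4=-1
P=[0,.1987,.6016,.4636,0,0,-.1919,.378]
LIM=np.array([[-176.03,176.03],[-82.01,121.73],[-58.28,71.71],[-173.87,95.51],[-174.79,-.11]])
def axis(t,y=6): t,y=np.radians([t,y]);return np.array([np.sin(t)*np.cos(y),np.sin(t)*np.sin(y),-np.cos(t)])
def ik(tcp,a,q0):
    f=lambda q:np.concatenate([kin.fk(np.r_[q,0],P)[0]-tcp,.3*(kin.fk(np.r_[q,0],P)[1]-a)])
    return least_squares(f,q0)
if __name__=='__main__':
    np.set_printoptions(precision=1,suppress=True)
    M=np.array([.45,.029,.14]);ah=axis(30)
    for t in(30,28,26,24):
        q=np.array([55,-35,-56,29,-50.])
        for s in(.08,.06,.04,.02,0,-.02,-.04,-.05):
            r=ik(M-s*ah-.0954*axis(t),axis(t),q);q=r.x
            print(t,s,q,'err',np.linalg.norm(r.fun)*1000, '' if (q>LIM[:,0]).all() and (q<LIM[:,1]).all() else 'OUT')
    # other branches at tilt 30
    rng=np.random.default_rng(1);seen=set()
    for i in range(60):
        q0=rng.uniform(LIM[:,0],LIM[:,1])
        for s in(.02,-.045):
            r=ik(M-s*ah-.0954*ah,ah,q0)
            if r.cost<1e-8 and (r.x>LIM[:,0]).all() and (r.x<LIM[:,1]).all():
                k=(s,*r.x.round(0));
                if k not in seen: seen.add(k);print('branch',k)
E
python3 ik.py
```

```text
30 0.08 [ 72.3 -44.3 -57.1  29.8 -67.1] err 5.817706135701866e-07 
30 0.06 [ 64.5 -40.4 -58.7  30.  -58.6] err 3.762483677430706e-05 OUT
30 0.04 [ 58.7 -36.9 -60.4  30.6 -51.5] err 1.099921074781953e-06 OUT
30 0.02 [ 53.8 -33.5 -62.1  31.7 -44.8] err 3.281027553442198e-07 OUT
30 0 [ 49.3 -30.  -63.8  33.5 -38.4] err 1.689361826126021e-07 OUT
30 -0.02 [ 44.8 -26.5 -65.6  36.4 -31.9] err 4.726815266123651e-07 OUT
30 -0.04 [ 39.7 -22.8 -67.7  40.9 -25.1] err 4.141940451347909e-06 OUT
30 -0.05 [ 36.6 -20.8 -68.8  44.3 -21.4] err 2.44555295749274e-07 OUT
28 0.08 [ 65.3 -40.4 -54.6  26.8 -63.4] err 1.5493623385801623e-05 
28 0.06 [ 60.  -37.3 -56.1  26.9 -56.9] err 5.453242380664117e-07 
28 0.04 [ 55.6 -34.3 -57.7  27.4 -51. ] err 1.9729771427985804e-07 
28 0.02 [ 51.7 -31.3 -59.3  28.2 -45.3] err 8.857901793771497e-08 OUT
28 0 [ 48.2 -28.2 -60.9  29.6 -39.6] err 6.092921809191079e-08 OUT
28 -0.02 [ 44.7 -25.  -62.6  31.7 -34. ] err 1.1892303184383121e-07 OUT
28 -0.04 [ 41.  -21.6 -64.4  34.9 -28.1] err 5.575269151444286e-07 OUT
28 -0.05 [ 38.9 -19.9 -65.4  37.1 -25. ] err 1.47460972860870
[... 398 characters left out ...]
549519e-08 OUT
26 -0.04 [ 41.3 -20.2 -61.2  29.7 -30.7] err 1.0587927448309107e-07 OUT
26 -0.05 [ 39.8 -18.6 -62.1  31.2 -28. ] err 0.0011478517027429915 OUT
24 0.08 [ 56.2 -34.4 -49.4  21.  -60.9] err 0.0002563959309960843 
24 0.06 [ 53.  -32.  -50.8  21.  -56.1] err 4.9119052359781123e-08 
24 0.04 [ 50.2 -29.5 -52.3  21.2 -51.5] err 2.130105661091728e-08 
24 0.02 [ 47.6 -26.9 -53.7  21.7 -47. ] err 1.1148116605878785e-08 
24 0 [ 45.3 -24.3 -55.1  22.4 -42.4] err 9.651079510605295e-09 
24 -0.02 [ 43.  -21.5 -56.5  23.6 -37.8] err 1.2647001188995771e-08 
24 -0.04 [ 40.8 -18.6 -58.   25.2 -33.1] err 2.5044271241799888e-08 
24 -0.05 [ 39.7 -17.2 -58.8  26.2 -30.8] err 0.0004776928712871374 OUT
```

The straight grasp can't reach. My fitted kinematics, exact to under 0.05 mm, shows joint 3 would pass -58.28° at 30° tilt. I'll put the punch back and regrasp with the hand leaning about the jaw axis, so the wrist stays nearer vertical at the hole. First I'll check that for reach.

Run:
```python
from ik import *
np.set_printoptions(precision=1,suppress=True)
def chk(q): return '' if (q>LIM[:,0]+1).all() and (q<LIM[:,1]-1).all() else 'OUT'
for b in(15,20,25):
    M=np.array([.45,.029,.14]);ah=axis(30);t=30-b;q=np.array([45,-25,-50,20,-40.])
    for s in(.10,.05,0,-.045,-.06):
        g=M-(s+.112)*ah; r=ik(g+.0188*axis(t),axis(t),q);q=r.x;print('hole',b,s,q,np.linalg.norm(r.fun)*1000,chk(q))
    q=np.array([-9.7,20,-17,0,-50.])
    for z in(.114,.2,.3,.37):
        a=axis(-b,13.5);g=np.array([.5385,-.287,z]);r=ik(g+.0188*a,a,q);q=r.x;print('stand',b,z,q,np.linalg.norm(r.fun)*1000,chk(q))
```

```text
hole 15 0.1 [ 50.1 -29.3 -40.4  11.2 -68.4] 2.044574139130206e-08 
hole 15 0.05 [ 45.1 -24.1 -43.6  10.9 -59.2] 8.850754597197397e-06 
hole 15 0 [ 41.1 -18.4 -46.5  11.2 -50.1] 2.0020620268649176e-06 
hole 15 -0.045 [ 38.1 -12.8 -48.8  11.9 -41.9] 4.1584367756732546e-07 
hole 15 -0.06 [ 37.2 -10.9 -49.5  12.3 -39.1] 0.00019252844996871233 
stand 15 0.114 [ -6.6  27.6 -10.4   5.6 -66.2] 7.730922099630452e-05 
stand 15 0.2 [ -6.6  23.4  -4.9   5.3 -75.9] 1.1639001993470031e-06 
stand 15 0.3 [ -6.6  20.1   3.4   5.1 -87.4] 5.4144828889605084e-06 
stand 15 0.37 [ -6.6  18.8  10.4   5.1 -95.7] 4.386249585528897e-07 
hole 20 0.1 [ 44.7 -24.6 -35.8   6.6 -71.1] 5.464981926032032e-06 
hole 20 0.05 [ 40.9 -19.8 -38.8   6.4 -62.9] 1.966254199744708e-06 
hole 20 0 [ 37.8 -14.5 -41.4   6.4 -54.8] 6.470927927454052e-07 
hole 20 -0.045 [ 35.5  -9.3 -43.3   6.7 -47.5] 1.1672312154547611e-07 
hole 20 -0.06 [ 34.8  -7.5 -43.8   6.8 -45.1] 8.232781456741871e-05 
stand 20 0.114 [ -5.8  30.1  -8.    6.9 -71. ] 0.0004646853383480723 
stand 20 0.2 [ -5.8  25.9  -2.6   6.6 -80.5] 9.620594925647318e-07 
stand 20 0.3 [ -5.8  22.6   5.4   6.5 -91.7] 4.867989603083022e-06 
stand 20 0.37 [ -5.8  21.4  12.3   6.6 -99.8] 4.344856335954302e-07 
hole 25 0.1 [ 40.3 -20.2 -31.6   2.9 -74.5] 0.00012453065335271205 
hole 25 0.05 [ 37.4 -15.7 -34.4   2.8 -67. ] 5.922577936518017e-07 
hole 25 0 [ 34.9 -10.7 -36.7   2.8 -59.6] 2.6680575259344053e-07 
hole 25 -0.045 [ 33.1  -5.8 -38.3   2.8 -53. ] 5.8402114024797484e-08 
hole 25 -0.06 [ 32.5  -4.1 -38.8   2.9 -50.9] 5.7152792043865354e-05 
stand 25 0.114 [ -5.1  32.7  -5.5   8.  -75.8] 1.6319334673144464e-09 
stand 25 0.2 [ -5.1  28.5  -0.4   7.8 -85. ] 7.846421760661599e-07 
stand 25 0.3 [ -5.1  25.2   7.4   7.8 -95.9] 4.442915455006828e-06 
stand 25 0.37 [  -5.1   24.    14.1    8.  -103.9] 4.3742732870909576e-07
```

```bash
python3 need.py .41 .015 .37 180 0 186
```

```text
t 11.8 mm [ 21.726   -6.0145 102.0556] u [ 0.0869 -0.0241  0.4082] deg [-3.2908 29.39    0.1999] u [-0.0091  0.0816  0.0006] F [-0.4804  0.0165 -3.1878] j [ 56.0403 -35.5881 -58.0331  28.9111 -51.1881 -65.3614]
```

Call:
{"name": "send_rows", "arguments": {"commands": [[1,[-0.02,-0.006,0.1],[0,0.005,0]],[1,[0.022,-0.006,0.1],[-0.0023,0.02,0]],[1,[0.022,-0.006,0.1],[-0.0023,0.02,0]],[1,[0.022,-0.006,0.1],[-0.0023,0.02,0]],[1,[0.03,0,0],[-0.002,0.016,0]],[1,[0,0,0],[0,0,0]]]}}

```text
clock: 12.4
tool_pos: [0.4065, 0.0138, 0.3706]
orientation: [179.7, 0.2, -173.8]
force: [-0.7, -0.6, -4.4]
opening: 0.0243
```

```bash
python3 need.py .5393 -.2875 .36 180 0 193.5
```

```text
t 12.4 mm [ 132.8299 -301.3489  -10.6029] u [ 0.5313 -1.2054 -0.0424] deg [-0.3571  0.1566  7.313 ] u [-0.001   0.0004  0.0203] F [-0.6549 -0.5816 -4.3798] j [ 29.8667  -9.995  -15.1838  -0.212  -84.4837 -23.66  ]
```

Call:
{"name": "send_rows", "arguments": {"commands": [[1,[0.066,-0.15,0],[0,0,0.0025]],[1,[0.066,-0.15,0],[0,0,0.0025]],[1,[0.066,-0.15,0],[0,0,0.0025]],[1,[0.066,-0.15,0],[0,0,0.0025]],[1,[0.066,-0.15,0],[0,0,0.0025]],[1,[0.066,-0.15,-0.02],[0,0,0.0025]],[1,[0.066,-0.15,-0.02],[0,0,0.0025]],[1,[0.03,-0.1,-0.02],[0,0,0.0025]],[1,[0,0,-0.15],[0,0,0]],[1,[0,0,-0.15],[0,0,0]],[1,[0,0,0],[0,0,0]]]}}

```text
clock: 13.5
tool_pos: [0.5344, -0.287, 0.2772]
orientation: [179.3, -0.4, -166.3]
force: [-0.6, 0.6, -2.8]
opening: 0.0242
```

```bash
python3 need.py .5393 -.2875 .20 180 0 193.5
```

```text
t 13.5 mm [  4.9204  -0.5207 -77.1749] u [ 0.0197 -0.0021 -0.3087] deg [-0.55   -0.5783 -0.2306] u [-0.0015 -0.0016 -0.0006] F [-0.6076  0.6005 -2.8311] j [-10.0922  13.0372  -3.0224  -0.4552 -74.6075  23.9461]
```

Call:
{"name": "send_rows", "arguments": {"commands": [[1,[0.02,0,-0.12],[-0.0015,-0.0016,-0.0006]],[1,[0,0,-0.12],[0,0,0]],[1,[0,0,-0.08],[0,0,0]],[1,[0,0,0],[0,0,0]]]}}

```text
clock: 13.9
tool_pos: [0.5419, -0.288, 0.2023]
orientation: [-179.8, 0.1, -166.4]
force: [-0.4, 0.5, -2.6]
opening: 0.0235
```

```bash
python3 need.py .5390 -.2875 .175 180 0 193.5
```

```text
t 13.9 mm [ -2.8595   0.4647 -27.2891] u [-0.0114  0.0019 -0.1092] deg [ 0.1922  0.1928 -0.0906] u [ 0.0005  0.0005 -0.0003] F [-0.3822  0.5073 -2.6191] j [ -9.672   15.6049  -9.7365   0.174  -64.4363  23.1879]
```

Call:
{"name": "send_rows", "arguments": {"commands": [[1,[-0.011,0.002,-0.04],[0.0005,0.0005,0]],[1,[0,0,-0.04],[0,0,0]],[1,[0,0,0],[0,0,0]]]}}

```text
clock: 14.2
tool_pos: [0.5416, -0.288, 0.1866]
orientation: [-179.8, 0.3, -166.3]
force: [-0.4, 0.8, -3.5]
opening: 0.024
```

```bash
python3 need.py .5390 -.2875 .12 180 0 193.5
```

```text
t 14.2 mm [ -2.567    0.4628 -66.5568] u [-0.0103  0.0019 -0.2662] deg [ 0.1313  0.3135 -0.1752] u [ 0.0004  0.0009 -0.0005] F [-0.3739  0.8216 -3.4721] j [ -9.7292  16.2074 -11.0265   0.0856 -62.4348  23.365 ]
```

Call:
{"name": "send_rows", "arguments": {"commands": [[1,[-0.01,0.001,-0.05],[0,0.0008,0]],[1,[-0.002,0,-0.06],[0,0,0]],[1,[0,0,-0.06],[0,0,0]],[1,[0,0,0],[0,0,0]]]}}

```text
clock: 14.6
tool_pos: [0.5392, -0.288, 0.144]
orientation: [-179.8, 0.2, -166.3]
force: [-0.6, -1.1, -3.5]
opening: 0.0239
```

```bash
python3 need.py .5390 -.2875 .098 180 0 193.5
```

```text
t 14.6 mm [ -0.2086   0.4815 -45.973 ] u [-0.0008  0.0019 -0.1839] deg [ 0.195   0.204  -0.1883] u [ 0.0005  0.0006 -0.0005] F [-0.6018 -1.1177 -3.5291] j [ -9.7174  18.1278 -14.3672   0.187  -57.2709  23.3049]
```

In the bore (the tip is about 20 mm below the mouth and no force shows). Continuing down.

Call:
{"name": "send_rows", "arguments": {"commands": [[1,[0,0.001,-0.06],[0,0,0]],[1,[0,0,-0.06],[0,0,0]],[1,[0,0,-0.04],[0,0,0]],[1,[0,0,-0.02],[0,0,0]],[1,[0,0,0],[0,0,0]]]}}

```text
clock: 15.1
tool_pos: [0.5407, -0.2886, 0.1002]
orientation: [-179.6, 0.3, -166.3]
force: [0.1, -0.5, -2.6]
opening: 0.024
```

Call:
{"name": "send_rows", "arguments": {"commands": [[1,[-0.005,0,-0.01],[0,0,0]],[1,[0,0,0],[0,0,0]],[0.5,[0,0,0],[0,0,0]],[0,[0,0,0],[0,0,0]],[0,[0,0,0],[0,0,0]],[0,[0,0,0],[0,0,0]],[0,[0,0,0],[0,0,0]],[0,[0,0,0],[0,0,0]],[0,[0,0,0],[0,0,0]],[0,[0,0,0],[0,0,0]]]}}

```text
clock: 16.1
tool_pos: [0.5424, -0.2897, 0.1021]
orientation: [-179.4, 0.6, -166.2]
force: [0.2, 0.1, 0.3]
opening: 0.0821
```

```bash
python3 - <<'E'
from h import *
import numpy as np
from scipy.spatial.transform import Rotation as R
b=15
a=R.from_euler('z',13.5,degrees=True).apply([-np.sin(np.radians(b)),0,-np.cos(np.radians(b))])
ro=R.from_euler('z',13.5,degrees=True)*R.from_euler('y',b,degrees=True)*R.from_euler('z',270,degrees=True)*R.from_euler('x',180,degrees=True)
print(a,ro.as_matrix()[:,2],ro.as_matrix()[:,0],ro.as_euler('xyz',degrees=True))
g=np.array([.5385,-.287,.114]);print('grasp tcp',g+.0188*a,'pre',g+np.array([0,0,.10])+.0188*a)
E
python3 need.py .5393 -.2875 .095 180 0 193.5
```

```text
[-0.25166785 -0.06042011 -0.96592583] [-0.25166785 -0.06042011 -0.96592583] [ 0.23344536 -0.97236992  0.        ] [165.    0.  -76.5]
grasp tcp [ 0.53376864 -0.2881359   0.09584059] pre [ 0.53376864 -0.2881359   0.19584059]
t 16.1 mm [-3.0723  2.1828 -7.1089] u [-0.0123  0.0087 -0.0284] deg [ 0.4702  0.7808 -0.305 ] u [ 0.0013  0.0022 -0.0008] F [0.2456 0.0758 0.2915] j [ -9.7186  20.451  -17.2477   0.4212 -51.4522  23.2635]
```

Call:
{"name": "send_rows", "arguments": {"commands": [[0,[0,0,0.08],[0,0,0]],[0,[0,0,0.15],[0,0,0]],[0,[0,0,0.15],[0,0,0]],[0,[0,0,0.15],[0,0,0.01]],[0,[0,0,0],[0,0,0.0238]],[0,[0,0,0],[0,0,0.0238]],[0,[0,0,0],[0,0,0.0238]],[0,[0,0,0],[0,0,0.0238]],[0,[0,0,0],[0,0,0.0238]],[0,[0,0,0],[0,0,0.0238]],[0,[0,0,0],[0,0,0.0238]],[0,[0,0,0],[0,0,0.0238]]]}}

```text
clock: 17.3
tool_pos: [0.5403, -0.2892, 0.2399]
orientation: [-179.2, 0.4, -93.6]
force: [0.4, 0.1, 0.2]
opening: 0.0875
```

```bash
python3 need.py .5337 -.288 .22 165 0 -76.5;  python3 - <<'E'
from plant import snapshot
import cv2,numpy as np
for n in ("scene","top"):
    s=snapshot(n); cv2.imwrite(f"pics/{n}3.png",s["color"]); np.savez(f"{n}3.npz",**s)
E
python3 m2.py 3
```

```text
t 17.3 mm [ -6.6494   1.2175 -19.8806] u [-0.0266  0.0049 -0.0795] deg [-1.807  15.7248 17.0104] u [-0.005   0.0437  0.0473] F [0.3568 0.104  0.1883] j [-10.2621  13.968   -6.6129  -0.5634 -68.7127  96.9023]
top rim 80 ((569.2192993164062, 42.025638580322266), (98.05339050292969, 109.37834930419922), 6.980040550231934) [0.58537139 0.04665873]
  tab 51 [0.6166612  0.04707439 0.07506769] 0.08416966510674562 ((617.5110473632812, 47.61933898925781), (12.395339012145996, 49.48405075073242), 6.146771430969238)
  tabtop 40 [0.61775757 0.04746507 0.07893864] ((618.17626953125, 48.07823944091797), (11.42279052734375, 45.48117446899414), 2.877617359161377)
  standtop 146 [ 0.51363619 -0.28906977  0.06910509] ((514.336669921875, -289.2799072265625), (30.133581161499023, 74.33794403076172), 7.753805637359619)
scene rim 264 ((542.9891357421875, 40.060089111328125), (170.9347686767578, 109.95886993408203), 6.351382732391357) [0.54958739 0.04012854]
  tab 148 [0.62273029 0.0490631  0.0703109 ] 0.08486091862668244 ((619.5551147460938, 48.527061462402344), (17.14310646057129, 48.72429656982422), 8.369206428527832)
  tabtop 75 [0.62091873 0.04778992 0.07879387] ((619.4429931640625, 48.47722625732422), (17.092851638793945, 48.664310455322266), 8.742644309997559)
  handletop 51 [ 0.55213827 -0.31294548  0.26338517] [ 0.5577717  -0.30875319  0.33055137] ((550.4563598632812, -317.7169494628906), (72.60847473144531, 57.31642532348633), 58.63307189941406)
  handleside 81 [ 0.55064557 -0.28426255  0.1129621 ]
  standtop 396 [ 0.54576534 -0.28257578  0.06941802] ((533.5224609375, -264.8982238769531), (88.68363952636719, 129.3253173828125), 14.144197463989258)
```

View pics/scene3.png

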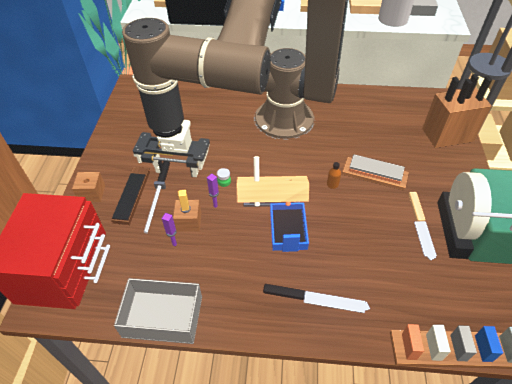

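Call:
{"name": "send_rows", "arguments": {"commands": [[0,[-0.008,0.001,0],[-0.0017,0.0146,0.0158]],[0,[-0.008,0.001,0],[-0.0017,0.0146,0.0158]],[0,[-0.008,0.001,-0.02],[-0.0017,0.0146,0.0158]],[0,[0,0,0],[0,0,0]]]}}

```text
clock: 17.8
tool_pos: [0.5334, -0.2893, 0.2363]
orientation: [164.5, -0.3, -77.2]
force: [0.2, -0.5, -1.7]
opening: 0.0874
```

```bash
python3 need.py .5337 -.288 .20 165 0 -76.5
```

```text
t 17.8 mm [  0.3287   1.2977 -36.2768] u [ 0.0013  0.0052 -0.1451] deg [ 0.4441 -0.4083  0.7513] u [ 0.0012 -0.0011  0.0021] F [ 0.2452 -0.461  -1.6775] j [ -6.5675  21.5766  -0.5329   5.4284 -82.4835 107.8713]
```

Call:
{"name": "send_rows", "arguments": {"commands": [[0,[0.001,0.005,-0.11],[0.0012,-0.0011,0.0021]],[0,[0,0,-0.11],[0,0,0]],[0,[0,0,-0.11],[0,0,0]],[0,[0,0,-0.11],[0,0,0]],[0,[0,0,-0.05],[0,0,0]],[0,[0,0,0],[0,0,0]]]}}

```text
clock: 18.4
tool_pos: [0.535, -0.2881, 0.1115]
orientation: [165.6, -0.5, -78.2]
force: [-0.7, -0.3, -0.1]
opening: 0.0876
```

```bash
python3 need.py .5337 -.288 .0958 165 0 -76.5
```

```text
t 18.4 mm [ -1.3374   0.1224 -15.7095] u [-0.0053  0.0005 -0.0628] deg [0.3756 0.7386 1.6788] u [0.001  0.0021 0.0047] F [-0.7158 -0.2748 -0.0846] j [ -6.683   26.4792  -9.7787   5.4216 -67.3238 105.7472]
```

Call:
{"name": "send_rows", "arguments": {"commands": [[0,[-0.005,0,-0.065],[0.001,0.0021,0.0047]],[0,[0,0,-0.005],[0,0,0]],[0,[0,0,0],[0,0,0]]]}}

```text
clock: 18.7
tool_pos: [0.5355, -0.2889, 0.0963]
orientation: [165.2, -0.2, -76.6]
force: [0.3, -1.1, 0.5]
opening: 0.0876
```

```bash
python3 need.py .5337 -.288 .0958 165 0 -76.5
```

```text
t 18.7 mm [-1.7935  0.8942 -0.4709] u [-0.0072  0.0036 -0.0019] deg [0.1129 0.2428 0.0852] u [0.0003 0.0007 0.0002] F [ 0.335  -1.0593  0.5196] j [ -6.6473  27.5747 -10.3919   5.6662 -66.0128 107.1003]
```

Call:
{"name": "send_rows", "arguments": {"commands": [[1,[-0.007,0.003,-0.002],[0,0.0005,0]],[1,[0,0,-0.002],[0,0,0]],[1,[0,0,-0.002],[0,0,0]],[1,[0,0,-0.002],[0,0,0]],[1,[0,0,-0.002],[0,0,0]],[1,[0,0,-0.002],[0,0,0]],[1,[0,0,0],[0,0,0]],[1,[0,0,0],[0,0,0]],[1,[0,0,0],[0,0,0]],[1,[0,0,0],[0,0,0]],[1,[0,0,0],[0,0,0]]]}}

```text
clock: 19.8
tool_pos: [0.5353, -0.2886, 0.096]
orientation: [165.3, -0.3, -76.6]
force: [-0.7, 0.1, -0.1]
opening: 0.0242
```

```bash
python3 need.py .5337 -.288 .0958 165 0 -76.5
```

```text
t 19.8 mm [-1.5674  0.6054 -0.1838] u [-0.0063  0.0024 -0.0007] deg [0.1999 0.3312 0.1482] u [0.0006 0.0009 0.0004] F [-0.681   0.0588 -0.071 ] j [ -6.5924  27.5037 -10.5658   5.7247 -65.827  106.926 ]
```

```bash
cat > pp.py <<'E'
# pp.py stand H : punch upright with tip H above seat ; pp.py hole s [tilt] : tip s above mouth on hole axis
import sys,numpy as np,need_f
from scipy.spatial.transform import Rotation as R
T0=np.array([.5353,-.2886,.096]);R0=R.from_euler('xyz',[165.3,-.3,-76.6],degrees=True)
tip0=np.array([.5378,-.2872,.002])
def pose(tip,Rp):   # Rp: rotation of punch from its seated pose
    return tip+Rp.apply(T0-tip0),Rp*R0
def main():
    v=float(sys.argv[2])
    if sys.argv[1]=='stand': p,o=pose(tip0+[0,0,v],R.identity())
    else:
        t=float(sys.argv[3]) if len(sys.argv)>3 else 30.
        off=np.array(list(map(float,sys.argv[4:7])))/1000 if len(sys.argv)>4 else 0
        a=R.from_euler('z',6,degrees=True).apply([.5,0,-.8660254]);M=np.array([.450,.029,.140])+off
        H=R.from_euler('z',6,degrees=True)
        p,o=pose(M-v*a,H*R.from_euler('y',-t,degrees=True)*R.from_euler('z',-13.5,degrees=True))
    print('target',p,o.as_euler('xyz',degrees=True)); need_f.go(p,o)
    from plant import sensors
    b=sensors.get_obs();Rc=R.from_euler('xyz',b['orientation'],degrees=True);Rp=Rc*R0.inv()
    tip=b['tool_pos']-Rp.apply(T0-tip0);print('punch axis',Rp.apply([0,0,-1]),'tip',tip)
    a=R.from_euler('z',6,degrees=True).apply([.5,0,-.8660254]);M=np.array([.450,.029,.140]);d=tip-M
    H=R.from_euler('z',6,degrees=True)*R.from_euler('y',-30,degrees=True)
    print('tip in hole frame mm (u across, v row, depth):',H.inv().apply(d)*1000*[1,1,-1],'F hole frame',H.inv().apply(b['force']))
main()
E
python3 pp.py stand 0.08
```

```text
target [ 0.5353 -0.2886  0.176 ] [165.3  -0.3 -76.6]
t 19.8 mm [ 0.0326  0.0054 80.0162] u [0.0001 0.     0.3201] deg [-0.0222 -0.0302  0.049 ] u [-0.0001 -0.0001  0.0001]
F [-0.681   0.0588 -0.071 ] |F| 0.6871828698482957 j [ -6.5924  27.5037 -10.5658   5.7247 -65.827  106.926 ] tool z [-0.2462 -0.0631 -0.9671] open 0.024167834660470778
along tool x,y,z mm (to go): [  0.4212  20.2725 -77.4044]
punch axis [-0.0005  0.0004 -1.    ] tip [ 0.5377 -0.2872  0.002 ]
tip in hole frame mm (u across, v row, depth): [ -22.079  -323.6082  146.621 ] F hole frame [-0.6167  0.1296  0.2741]
```

Call:
{"name": "send_rows", "arguments": {"commands": [[1,[0,0,0.04],[0,0,0]],[1,[0,0,0.06],[0,0,0]],[1,[0,0,0.06],[0,0,0]],[1,[0,0,0.06],[0,0,0]]]}}

```text
clock: 20.2
tool_pos: [0.5332, -0.2876, 0.1521]
orientation: [165.0, -0.1, -76.7]
force: [0.1, -0.2, -2.9]
opening: 0.0241
```

```bash
python3 pp.py stand 0.08
```

```text
target [ 0.5353 -0.2886  0.176 ] [165.3  -0.3 -76.6]
t 20.2 mm [ 2.1488 -0.9754 23.9218] u [ 0.0086 -0.0039  0.0957] deg [-0.1503 -0.3463  0.0962] u [-0.0004 -0.001   0.0003]
F [ 0.097  -0.244  -2.9269] |F| 2.9386948298138464 j [ -6.5756  24.6227  -7.0942   5.3671 -72.477  107.6162] tool z [-0.2516 -0.0608 -0.9659] open 0.024110392849310585
along tool x,y,z mm (to go): [  1.5721   4.2651 -23.6043]
punch axis [-0.006   0.0026 -1.    ] tip [ 0.5351 -0.286   0.0581]
tip in hole frame mm (u across, v row, depth): [   3.8035 -322.1501   96.802 ] F hole frame [-1.402  -0.2528 -2.5703]
```

Lift to height and carry it over to the hole side, then check for tilt.

Call:
{"name": "send_rows", "arguments": {"commands": [[1,[0.006,-0.003,0.1],[0,-0.001,0]],[1,[0,0,0.15],[0,0,0]],[1,[0,0,0.2],[0,0,0]],[1,[0,0,0.2],[0,0,0]],[1,[0,0,0.15],[0,0,0]],[1,[-0.057,0.153,0],[0,0,-0.0025]],[1,[-0.057,0.153,0],[0,0,-0.0025]],[1,[-0.057,0.153,0],[0,0,-0.0025]],[1,[-0.057,0.153,0],[0,0,-0.0025]],[1,[-0.057,0.153,0],[0,0,-0.0025]],[1,[-0.057,0.153,0],[0,0,-0.0025]],[1,[-0.05,0.12,0],[0,0,-0.0025]]]}}

```text
clock: 21.4
tool_pos: [0.4277, -0.0228, 0.3739]
orientation: [166.1, -0.1, -83.6]
force: [0.8, 0.1, -2.9]
opening: 0.0238
```

```bash
python3 pp.py hole 0.09
```

```text
target [0.35621008 0.01836029 0.2979698 ] [-164.6998286    -0.20980761  -84.23660288]
t 21.4 mm [-71.4625  41.1934 -75.9547] u [-0.2858  0.1648 -0.3038] deg [  2.9918 -29.0415  -0.578 ] u [ 0.0083 -0.0807 -0.0016]
F [ 0.8277  0.0512 -2.9004] |F| 3.0165884102243643 j [ 20.3651   2.0302  -3.9502  -3.2511 -97.5309  76.0129] tool z [-0.2384 -0.0285 -0.9707] open 0.023797261171252203
along tool x,y,z mm (to go): [-48.4393  84.5871  55.4217]
punch axis [ 0.0136  0.0051 -0.9999] tip [ 0.4316 -0.0213  0.28  ]
tip in hole frame mm (u across, v row, depth): [  49.589   -48.0684 -133.    ] F hole frame [-0.7327 -0.0356 -2.926 ]
```

Call:
{"name": "send_rows", "arguments": {"commands": [[1,[-0.06,0.11,0],[0.002,-0.0202,-0.0004]],[1,[-0.075,0.055,-0.06],[0.002,-0.0202,-0.0004]],[1,[-0.075,0,-0.1],[0.002,-0.0202,-0.0004]],[1,[-0.075,0,-0.1],[0.002,-0.0202,-0.0004]],[1,[0,0,0],[0,0,0]]]}}

```text
clock: 21.9
tool_pos: [0.3501, 0.0176, 0.3035]
orientation: [-164.9, -0.1, -83.9]
force: [-1.4, 0.0, -4.9]
opening: 0.0239
```

```bash
python3 pp.py hole 0.05
```

```text
target [0.37610052 0.02045086 0.26332878] [-164.6998286    -0.20980761  -84.23660288]
t 21.9 mm [ 26.014   2.897 -40.178] u [ 0.1041  0.0116 -0.1607] deg [-0.1042 -0.1639 -0.3129] u [-0.0003 -0.0005 -0.0009]
F [-1.4435  0.0296 -4.919 ] |F| 5.126527985273709 j [ 50.0297 -29.2805 -40.7422  11.3514 -67.9661  42.764 ] tool z [ 0.26    0.0262 -0.9653] open 0.023891401220512618
along tool x,y,z mm (to go): [ -0.4171 -14.644   45.6593]
punch axis [ 0.4945  0.0565 -0.8673] tip [0.3989 0.0239 0.2234]
tip in hole frame mm (u across, v row, depth): [ -2.8318   0.276  -97.8799] F hole frame [-3.7001  0.1803 -3.5437]
```

Call:
{"name": "send_rows", "arguments": {"commands": [[1,[0.052,0.006,-0.08],[0,0,-0.0008]],[1,[0.052,0.006,-0.08],[0,0,0]],[1,[0.025,0.002,-0.043],[0,0,0]],[1,[0,0,0],[0,0,0]]]}}

```text
clock: 22.3
tool_pos: [0.3773, 0.0199, 0.2542]
orientation: [-164.2, 0.4, -83.5]
force: [-0.4, -0.9, -2.3]
opening: 0.0243
```

```bash
python3 pp.py hole 0.01
python3 - <<'E'
from plant import snapshot
import cv2,numpy as np
for n in ("scene","top"):
    s=snapshot(n); cv2.imwrite(f"pics/{n}4.png",s["color"]); np.savez(f"{n}4.npz",**s)
a=cv2.imread('pics/top4.png')[180:255,185:275];b=cv2.imread('pics/scene4.png')[120:230,220:330]
cv2.imwrite('pics/c6.png',np.hstack([cv2.resize(a,(480,400),interpolation=cv2.INTER_CUBIC),cv2.resize(b,(320,320+80),interpolation=cv2.INTER_CUBIC)]))
E
```

```text
target [0.39599096 0.02254143 0.22868777] [-164.6998286    -0.20980761  -84.23660288]
t 22.3 mm [ 18.7056   2.6523 -25.4878] u [ 0.0748  0.0106 -0.102 ] deg [-0.6962  0.3979 -0.7358] u [-0.0019  0.0011 -0.002 ]
F [-0.4499 -0.8689 -2.3298] |F| 2.5268989575710292 j [ 44.2267 -24.0534 -44.8428  11.0483 -56.8553  47.1607] tool z [ 0.2692  0.0381 -0.9623] open 0.024279463459058234
along tool x,y,z mm (to go): [ -0.8538 -11.4834  29.5629]
punch axis [ 0.5025  0.0692 -0.8618] tip [0.4268 0.0274 0.1746]
tip in hole frame mm (u across, v row, depth): [ -2.847    0.8625 -41.5641] F hole frame [-1.631  -0.8171 -1.7485]
```

View pics/c6.png

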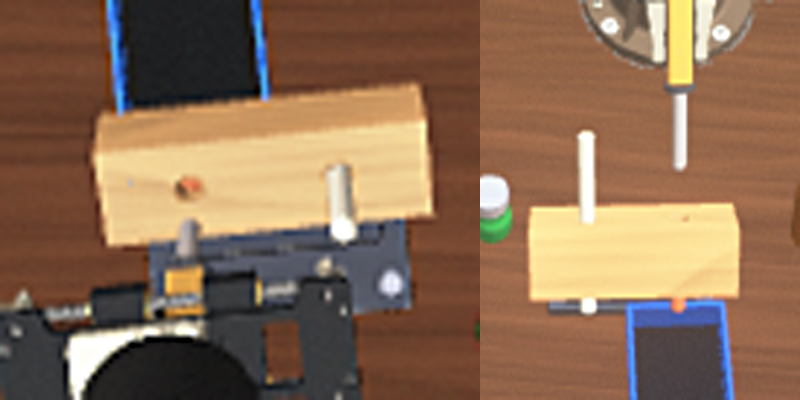

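Call:
{"name": "send_rows", "arguments": {"commands": [[1,[0.037,0.005,-0.05],[-0.0019,0.0011,-0.002]],[1,[0.035,0.005,-0.048],[0,0,0]],[1,[0,0,0],[0,0,0]]]}}

```text
clock: 22.7
tool_pos: [0.397, 0.0235, 0.2349]
orientation: [-164.3, -0.0, -84.3]
force: [-0.4, -1.0, -3.2]
opening: 0.0241
```

```bash
python3 pp.py hole -0.008
```

```text
target [0.40494165 0.02348219 0.21309931] [-164.6998286    -0.20980761  -84.23660288]
t 22.7 mm [  7.9134  -0.0204 -21.7753] u [ 0.0317 -0.0001 -0.0871] deg [-0.2356  0.3831  0.0185] u [-0.0007  0.0011  0.0001]
F [-0.3714 -0.9829 -3.1974] |F| 3.365602035338991 j [ 42.0503 -20.1133 -45.6722  11.7061 -52.266   47.5034] tool z [ 0.2693  0.0269 -0.9627] open 0.02405358480679107
along tool x,y,z mm (to go): [ 0.7352 -1.8456 23.0834]
punch axis [ 0.5031  0.0557 -0.8625] tip [0.4466 0.0298 0.1552]
tip in hole frame mm (u across, v row, depth): [  4.7411   1.1022 -14.8164] F hole frame [-2.0076 -0.9387 -2.5329]
```

Call:
{"name": "send_rows", "arguments": {"commands": [[1,[0,-0.003,-0.03],[-0.0007,0.0011,0]],[1,[0,0,0],[0,0,0]]]}}

```text
clock: 22.9
tool_pos: [0.397, 0.0227, 0.2287]
orientation: [-164.7, -0.2, -84.3]
force: [0.4, 0.3, -2.5]
opening: 0.024
```

```bash
python3 pp.py hole 0
```

```text
target [0.40096357 0.02306407 0.22002751] [-164.6998286    -0.20980761  -84.23660288]
t 22.9 mm [ 3.9683  0.318  -8.644 ] u [ 0.0159  0.0013 -0.0346] deg [-0.0062  0.0312  0.0519] u [-0.      0.0001  0.0001]
F [ 0.3955  0.2712 -2.5323] |F| 2.577269911494975 j [ 41.8302 -19.5205 -46.0781  11.6722 -51.6547  47.5971] tool z [ 0.2634  0.0229 -0.9644] open 0.024015531529718793
along tool x,y,z mm (to go): [ 0.0505 -1.5581  9.3881]
punch axis [ 0.4978  0.0519 -0.8657] tip [0.4461 0.0286 0.1487]
tip in hole frame mm (u across, v row, depth): [ 0.9279  0.0579 -9.477 ] F hole frame [-0.9009  0.2283 -2.4039]
```

Call:
{"name": "send_rows", "arguments": {"commands": [[1,[0.008,0.001,-0.0175],[0,0,0]],[1,[0.009,0.001,-0.0175],[0,0,0]],[1,[0.009,0.001,-0.0175],[0,0,0]]]}}

```text
clock: 23.2
tool_pos: [0.4042, 0.0241, 0.2166]
orientation: [-164.5, -0.1, -84.2]
force: [-0.2, -1.0, -3.3]
opening: 0.0241
```

```bash
python3 pp.py hole -0.008
```

```text
target [0.40494165 0.02348219 0.21309931] [-164.6998286    -0.20980761  -84.23660288]
t 23.2 mm [ 0.7895 -0.6422 -3.546 ] u [ 0.0032 -0.0026 -0.0142] deg [-0.1283  0.2061 -0.0021] u [-0.0004  0.0006 -0.    ]
F [-0.2406 -0.9528 -3.2768] |F| 3.4209271163070936 j [ 40.909  -17.9869 -46.9788  11.9044 -48.8903  47.9783] tool z [ 0.2664  0.0252 -0.9635] open 0.02412460365168832
along tool x,y,z mm (to go): [0.7052 0.2409 3.6131]
punch axis [ 0.5004  0.0542 -0.8641] tip [0.4535 0.0302 0.1368]
tip in hole frame mm (u across, v row, depth): [1.5102 0.871  4.5575] F hole frame [-1.9318 -0.9224 -2.6683]
```

Call:
{"name": "send_rows", "arguments": {"commands": [[1,[0.003,-0.002,-0.0155],[-0.0004,0.0006,0]],[1,[0.007,0.001,-0.014],[0,0,0]]]}}

```text
clock: 23.4
tool_pos: [0.4068, 0.0237, 0.2084]
orientation: [-164.7, -0.2, -84.2]
force: [-1.2, -0.3, -2.2]
opening: 0.024
```

```bash
python3 pp.py hole -0.018
```

```text
target [0.40991426 0.02400483 0.20443906] [-164.6998286    -0.20980761  -84.23660288]
t 23.4 mm [ 3.1415  0.2819 -4.0035] u [ 0.0126  0.0011 -0.016 ] deg [ 0.0427 -0.0435 -0.0022] u [ 0.0001 -0.0001 -0.    ]
F [-1.2132 -0.3078 -2.181 ] |F| 2.514621525861497 j [ 40.3756 -16.9395 -47.4458  11.9457 -47.6038  48.2708] tool z [ 0.2622  0.0223 -0.9648] open 0.02400492008321411
along tool x,y,z mm (to go): [ 0.0204 -1.9857  4.6939]
punch axis [ 0.4966  0.0516 -0.8664] tip [0.4557 0.0296 0.1284]
tip in hole frame mm (u across, v row, depth): [-0.8081 -0.0031 12.9587] F hole frame [-2.1632 -0.1793 -1.2695]
```

Call:
{"name": "send_rows", "arguments": {"commands": [[1,[0.01,0.001,-0.014],[0,0,0]],[1,[0.008,0.001,-0.014],[0,0,0]],[1,[0.008,0.001,-0.014],[0,0,0]]]}}

```text
clock: 23.7
tool_pos: [0.4139, 0.0243, 0.1977]
orientation: [-164.7, -0.3, -84.3]
force: [-6.8, 1.7, 4.1]
opening: 0.0235
```

```bash
python3 pp.py hole -0.028
```

```text
target [0.41488687 0.02452747 0.1957788 ] [-164.6998286    -0.20980761  -84.23660288]
t 23.7 mm [ 0.9616  0.1786 -1.9485] u [ 0.0038  0.0007 -0.0078] deg [ 0.0714 -0.0404  0.0172] u [ 0.0002 -0.0001  0.    ]
F [-6.7775  1.694   4.1317] |F| 8.116351200970048 j [ 39.4348 -15.2691 -48.0097  12.172  -45.2733  48.6733] tool z [ 0.2622  0.0217 -0.9648] open 0.023496951433926973
along tool x,y,z mm (to go): [-0.0883 -0.4261  2.1363]
punch axis [ 0.4967  0.051  -0.8664] tip [0.4629 0.0302 0.1177]
tip in hole frame mm (u across, v row, depth): [ 0.0514 -0.1853 25.8282] F hole frame [-3.6182  2.3932  6.8598]
```

Call:
{"name": "send_rows", "arguments": {"commands": [[1,[0.008,0.001,-0.014],[0,0,0]],[1,[0.008,0.001,-0.014],[0,0,0]],[1,[0.008,0.001,-0.014],[0,0,0]]]}}

```text
clock: 24.0
tool_pos: [0.4201, 0.0249, 0.1868]
orientation: [-164.8, -0.3, -84.3]
force: [0.2, 0.2, -2.9]
opening: 0.024
```

```bash
python3 pp.py hole -0.042
```

```text
target [0.42184853 0.02525917 0.18365445] [-164.6998286    -0.20980761  -84.23660288]
t 24.0 mm [ 1.7494  0.4037 -3.1504] u [ 0.007   0.0016 -0.0126] deg [ 0.0865 -0.0828  0.0602] u [ 0.0002 -0.0002  0.0002]
F [ 0.2334  0.2014 -2.8509] |F| 2.8675582482259956 j [ 38.6123 -13.6636 -48.6102  12.4081 -43.0198  48.9321] tool z [ 0.2615  0.0213 -0.965 ] open 0.02399701928312037
along tool x,y,z mm (to go): [-0.2375 -0.8869  3.5079]
punch axis [ 0.4961  0.0504 -0.8668] tip [0.469  0.0306 0.1067]
tip in hole frame mm (u across, v row, depth): [-0.1179 -0.3786 38.3861] F hole frame [-1.2062  0.1759 -2.5956]
```

Run:
```python
from plant import snapshot
import cv2,numpy as np
s=snapshot("scene"); cv2.imwrite("pics/scene5.png",s["color"])
b=s["color"][150:270,230:350];cv2.imwrite('pics/c7.png',cv2.resize(b,(600,600),interpolation=cv2.INTER_CUBIC))
```

```text
(no output)
```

View pics/c7.png

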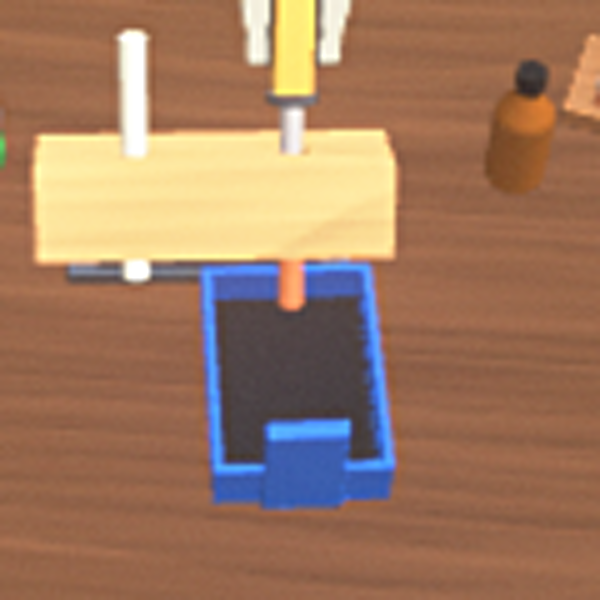

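Call:
{"name": "send_rows", "arguments": {"commands": [[1,[0.008,0.001,-0.014],[0,0,0]],[1,[0.008,0.001,-0.014],[0,0,0]],[1,[0,0,0],[0,0,0]]]}}

```text
clock: 24.35
tool_pos: [0.4246, 0.0254, 0.1781]
orientation: [-164.8, -0.3, -84.3]
force: [-0.5, -0.5, -3.1]
opening: 0.0237
```

```bash
python3 pp.py hole 0.03
python3 - <<'E'
from plant import snapshot
import cv2,numpy as np
s=snapshot("scene"); cv2.imwrite("pics/scene6.png",s["color"])
b=s["color"][150:270,230:350];cv2.imwrite('pics/c8.png',cv2.resize(b,(600,600),interpolation=cv2.INTER_CUBIC))
E
```

```text
target [0.38604574 0.02149615 0.24600828] [-164.6998286    -0.20980761  -84.23660288]
t 24.35 mm [-38.5896  -3.8769  67.8639] u [-0.1544 -0.0155  0.2715] deg [ 0.1273 -0.1381  0.0594] u [ 0.0004 -0.0004  0.0002]
F [-0.4695 -0.5369 -3.1057] |F| 3.1865647787120546 j [ 38.0506 -12.3997 -49.0891  12.6432 -41.2863  49.0565] tool z [ 0.2606  0.0206 -0.9652] open 0.02369794843766642
along tool x,y,z mm (to go): [  0.2306  19.5017 -75.6923]
punch axis [ 0.4952  0.0498 -0.8673] tip [0.4735 0.0311 0.098 ]
tip in hole frame mm (u across, v row, depth): [-0.5917 -0.386  48.172 ] F hole frame [-2.0059 -0.4849 -2.4281]
```

View pics/c8.png

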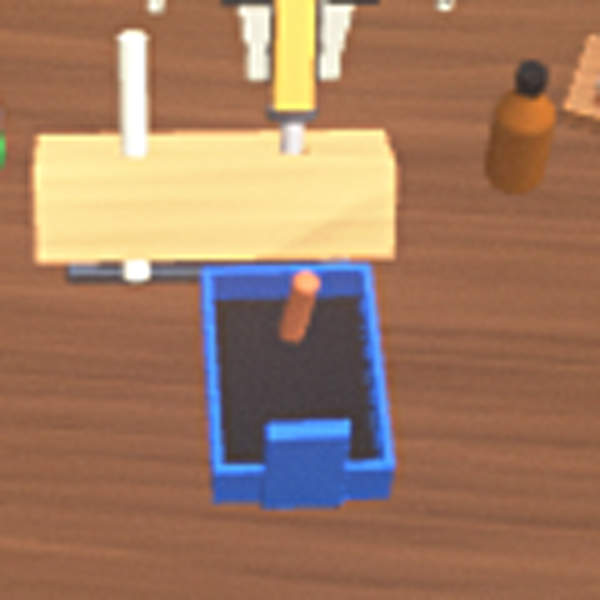

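The stub has come out and is over the tray (crop pixel (300,305)). Withdrawing along the axis.

Call:
{"name": "send_rows", "arguments": {"commands": [[1,[-0.02,-0.002,0.035],[0,0,0]],[1,[-0.02,-0.002,0.035],[0,0,0]],[1,[-0.02,-0.002,0.035],[0,0,0]],[1,[-0.02,-0.002,0.035],[0,0,0]],[1,[-0.02,-0.002,0.035],[0,0,0]],[1,[-0.025,-0.002,0.045],[0,0,0]],[1,[-0.03,-0.002,0.052],[0,0,0]]]}}

```text
clock: 25.1
tool_pos: [0.3841, 0.0211, 0.2472]
orientation: [-165.0, -0.4, -84.4]
force: [-0.1, 0.1, -2.0]
opening: 0.0237
```

```bash
python3 pp.py hole 0.08
python3 - <<'E'
from plant import snapshot
import cv2,numpy as np
for n in ("scene","top"):
    s=snapshot(n); cv2.imwrite(f"pics/{n}7.png",s["color"]); np.savez(f"{n}7.npz",**s)
    if n=="scene": b=s["color"][150:270,230:350];cv2.imwrite('pics/c9.png',cv2.resize(b,(600,600),interpolation=cv2.INTER_CUBIC))
E
```

```text
target [0.36118269 0.01888294 0.28930955] [-164.6998286    -0.20980761  -84.23660288]
t 25.1 mm [-22.9234  -2.2255  42.1272] u [-0.0917 -0.0089  0.1685] deg [ 0.2165 -0.2966  0.13  ] u [ 0.0006 -0.0008  0.0004]
F [-0.126   0.0904 -1.9688] |F| 1.9748630742409168 j [ 43.732  -22.0109 -44.7627  11.447  -56.1226  46.4859] tool z [ 0.2579  0.0187 -0.966 ] open 0.023653642914079242
along tool x,y,z mm (to go): [  0.0665  11.0983 -46.7115]
punch axis [ 0.4929  0.0479 -0.8688] tip [0.4327 0.0266 0.1669]
tip in hole frame mm (u across, v row, depth): [ -1.6395  -0.5523 -31.9854] F hole frame [-1.0847  0.1031 -1.6471]
```

View pics/c9.png

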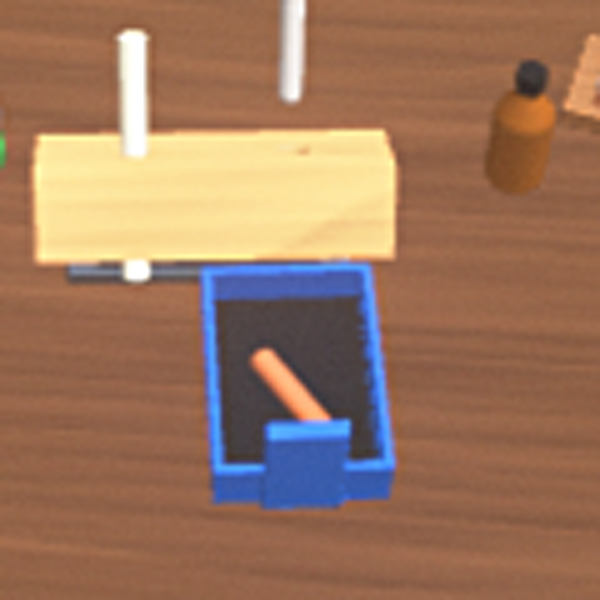

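The stub lies flat in the tray, from crop (262,355) to about (325,418). Now take the punch back.

Call:
{"name": "send_rows", "arguments": {"commands": [[1,[-0.05,-0.005,0.09],[0,0,0]],[1,[-0.03,-0.005,0.12],[0,0,0]],[1,[0.05,0,0.12],[-0.002,0.0202,0.0004]],[1,[0.075,0,0.09],[-0.002,0.0202,0.0004]],[1,[0.075,0,0.06],[-0.002,0.0202,0.0004]],[1,[0.075,0,0],[-0.002,0.0202,0.0004]],[1,[0,0,0],[0,0,0]]]}}

```text
clock: 25.9
tool_pos: [0.4307, 0.0201, 0.3689]
orientation: [165.7, 1.2, -82.7]
force: [-0.6, 0.4, -6.1]
opening: 0.0235
```

```bash
python3 pp.py stand .26
```

```text
target [ 0.5353 -0.2886  0.356 ] [165.3  -0.3 -76.6]
t 25.9 mm [ 104.6451 -308.6786  -12.9078] u [ 0.4186 -1.2347 -0.0516] deg [-1.555   0.1028  6.137 ] u [-0.0043  0.0003  0.017 ]
F [-0.5574  0.3941 -6.1354] |F| 6.173261613290906 j [ 23.9812   2.8153  -3.0141  -5.2522 -97.5514  73.357 ] tool z [-0.2479 -0.011  -0.9687] open 0.023493459519951094
along tool x,y,z mm (to go): [324.4544 -32.9767   6.4498]
punch axis [ 0.0032  0.027  -0.9996] tip [0.4336 0.0237 0.275 ]
tip in hole frame mm (u across, v row, depth): [  52.8852   -3.5167 -125.3298] F hole frame [-3.5121  0.4502 -5.0569]
```

Call:
{"name": "send_rows", "arguments": {"commands": [[1,[0.052,-0.15,0],[-0.0005,0,0.002]],[1,[0.052,-0.154,0],[-0.0005,0,0.002]],[1,[0.052,-0.154,0],[-0.0005,0,0.002]],[1,[0.052,-0.154,0],[-0.0005,0,0.002]],[1,[0.052,-0.154,0],[-0.0005,0,0.002]],[1,[0.052,-0.154,0],[-0.0005,0,0.002]],[1,[0.052,-0.154,0],[-0.0005,0,0.002]],[1,[0.04,-0.1,0],[-0.0005,0,0.002]],[1,[0,0,0],[0,0,0]]]}}

```text
clock: 26.8
tool_pos: [0.5449, -0.2866, 0.3484]
orientation: [164.5, -0.1, -76.7]
force: [-0.2, -0.3, -3.3]
opening: 0.0239
```

```bash
python3 pp.py stand .13
```

```text
target [ 0.5353 -0.2886  0.226 ] [165.3  -0.3 -76.6]
t 26.8 mm [  -9.5809   -1.9993 -122.4058] u [-0.0383 -0.008  -0.4896] deg [-0.0352 -0.8136  0.1191] u [-0.0001 -0.0023  0.0003]
F [-0.1887 -0.2621 -3.2564] |F| 3.2724018315699523 j [ -6.2813  20.1036  11.6301   5.2298 -96.1058 109.4452] tool z [-0.2595 -0.0626 -0.9637] open 0.02391569696626957
along tool x,y,z mm (to go): [ -0.9164 -21.5975 120.8788]
punch axis [-0.0142  0.0006 -0.9999] tip [ 0.546  -0.2851  0.2544]
tip in hole frame mm (u across, v row, depth): [ 111.4775 -322.4656  -67.7138] F hole frame [-1.8145 -0.2409 -2.7126]
```

Call:
{"name": "send_rows", "arguments": {"commands": [[1,[-0.038,-0.008,-0.1],[0,-0.0023,0.0003]],[1,[0,0,-0.15],[0,0,0]],[1,[0,0,-0.15],[0,0,0]],[1,[0,0,-0.07],[0,0,0]],[1,[0,0,0],[0,0,0]]]}}

```text
clock: 27.3
tool_pos: [0.5361, -0.2898, 0.2197]
orientation: [165.3, -0.2, -76.8]
force: [-0.6, -0.1, -2.7]
opening: 0.0237
```

```bash
python3 pp.py stand .085
```

```text
target [ 0.5353 -0.2886  0.181 ] [165.3  -0.3 -76.6]
t 27.3 mm [ -0.7598   1.2065 -38.6542] u [-0.003   0.0048 -0.1546] deg [-0.1172 -0.0137  0.1853] u [-0.0003 -0.      0.0005]
F [-0.6061 -0.1289 -2.7457] |F| 2.8147531226287246 j [ -6.7467  21.9607  -1.8743   5.2117 -79.9859 108.4086] tool z [-0.2461 -0.061  -0.9673] open 0.023673748682893944
along tool x,y,z mm (to go): [-1.5521 -9.3624 37.4983]
punch axis [-0.0002  0.002  -1.    ] tip [ 0.5385 -0.2882  0.1257]
tip in hole frame mm (u across, v row, depth): [  40.3718 -324.7396   39.8709] F hole frame [-1.9065 -0.0648 -2.0697]
```

Call:
{"name": "send_rows", "arguments": {"commands": [[1,[-0.003,0.005,-0.06],[0,0,0.0004]],[1,[0,0,-0.06],[0,0,0]],[1,[0,0,0],[0,0,0]]]}}

```text
clock: 27.6
tool_pos: [0.5369, -0.2885, 0.1892]
orientation: [165.4, -0.2, -76.6]
force: [-0.7, -0.4, -3.0]
opening: 0.024
```

```bash
python3 pp.py stand .06
python3 - <<'E'
from plant import snapshot
import cv2,numpy as np
from h import *
s=snapshot("scene"); cv2.imwrite("pics/scene8.png",s["color"]); t=snapshot("top")
b=cv2.resize(s["color"][160:260,130:250],(480,400),interpolation=cv2.INTER_CUBIC)
a=cv2.resize(t["color"][170:220,285:325],(320,400),interpolation=cv2.INTER_CUBIC)
cv2.imwrite('pics/c10.png',np.hstack([b,a]))
print('stand mouth px',proj(s,[.5373,-.2874,.07]))
E
```

```text
target [ 0.5353 -0.2886  0.156 ] [165.3  -0.3 -76.6]
t 27.6 mm [ -1.5539  -0.1294 -33.1641] u [-0.0062 -0.0005 -0.1327] deg [-0.0712  0.0694 -0.0252] u [-0.0002  0.0002 -0.0001]
F [-0.7179 -0.4342 -3.0054] |F| 3.120312793027736 j [ -6.577   23.0557  -4.3226   5.3273 -76.368  108.0893] tool z [-0.2445 -0.0626 -0.9676] open 0.024024469210564867
along tool x,y,z mm (to go): [-0.4079 -6.9241 32.4681]
punch axis [ 0.0012  0.0012 -1.    ] tip [ 0.5395 -0.287   0.0952]
tip in hole frame mm (u across, v row, depth): [  26.0394 -323.5738   66.8003] F hole frame [-2.1603 -0.3567 -2.2231]
stand mouth px [185.68877058 208.2206613 ]
```

View pics/c10.png

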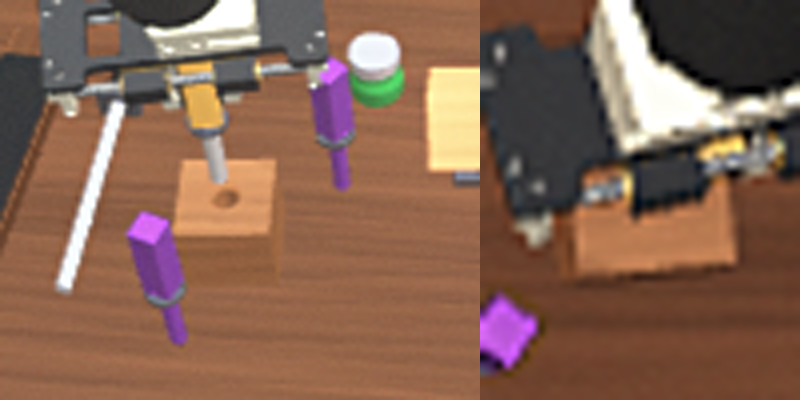

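Call:
{"name": "send_rows", "arguments": {"commands": [[1,[-0.006,0,-0.04],[0,0,0]],[1,[0,0,-0.03],[0,0,0]],[1,[0,0,-0.03],[0,0,0]],[1,[0,0,0],[0,0,0]]]}}

```text
clock: 28.1
tool_pos: [0.5378, -0.2892, 0.1672]
orientation: [165.8, -0.5, -76.5]
force: [0.5, 0.1, -2.7]
opening: 0.024
```

```bash
python3 pp.py stand .03
```

```text
target [ 0.5353 -0.2886  0.126 ] [165.3  -0.3 -76.6]
t 28.1 mm [ -2.4891   0.6173 -41.174 ] u [-0.01    0.0025 -0.1647] deg [ 0.0549  0.5127 -0.0673] u [ 0.0002  0.0014 -0.0002]
F [ 0.4802  0.1234 -2.7437] |F| 2.7881858354685463 j [ -6.5899  23.7996  -6.1603   5.493  -73.3439 107.8054] tool z [-0.2369 -0.0649 -0.9694] open 0.023977996176049222
along tool x,y,z mm (to go): [-1.3929 -8.2428 40.3979]
punch axis [ 0.0089 -0.001  -1.    ] tip [ 0.5411 -0.2879  0.0732]
tip in hole frame mm (u across, v row, depth): [  16.3991 -324.6935   86.6034] F hole frame [-0.9471  0.0725 -2.6214]
```

Call:
{"name": "send_rows", "arguments": {"commands": [[1,[-0.012,0.002,0],[0,0.0014,0]],[1,[-0.003,0,-0.025],[0,0,0]]]}}

```text
clock: 28.3
tool_pos: [0.5343, -0.289, 0.1615]
orientation: [165.3, -0.4, -76.5]
force: [-0.2, -0.0, -2.3]
opening: 0.0238
```

```bash
python3 pp.py stand .03
```

```text
target [ 0.5353 -0.2886  0.126 ] [165.3  -0.3 -76.6]
t 28.3 mm [  0.9544   0.4098 -35.5403] u [ 0.0038  0.0016 -0.1422] deg [ 0.0957  0.042  -0.0767] u [ 0.0003  0.0001 -0.0002]
F [-0.1972 -0.0494 -2.2522] |F| 2.261328760646139 j [ -6.5549  24.0345  -6.7211   5.5925 -73.0193 107.6988] tool z [-0.2449 -0.0657 -0.9673] open 0.023824510813578833
along tool x,y,z mm (to go): [ -0.3635 -10.0081  34.1159]
punch axis [ 0.0007 -0.0017 -1.    ] tip [ 0.5369 -0.2878  0.0675]
tip in hole frame mm (u across, v row, depth): [   9.9516 -324.113    89.4152] F hole frame [-1.3004 -0.0286 -1.8498]
```

Call:
{"name": "send_rows", "arguments": {"commands": [[1,[0.002,0.001,-0.04],[0,0,0]],[1,[0,0,-0.04],[0,0,0]],[1,[0,0,-0.05],[0,0,0]]]}}

```text
clock: 28.6
tool_pos: [0.5354, -0.2888, 0.1275]
orientation: [165.4, -0.4, -76.5]
force: [0.1, 0.4, -2.7]
opening: 0.0239
```

```bash
python3 pp.py stand .0
```

```text
target [ 0.5353 -0.2886  0.096 ] [165.3  -0.3 -76.6]
t 28.6 mm [ -0.0954   0.2091 -31.4662] u [-0.0004  0.0008 -0.1259] deg [ 0.1132  0.165  -0.0834] u [ 0.0003  0.0005 -0.0002]
F [ 0.0774  0.4162 -2.6553] |F| 2.688836481417015 j [ -6.5281  25.682   -8.936    5.7259 -69.054  107.2635] tool z [-0.2428 -0.066  -0.9678] open 0.023882993341867522
along tool x,y,z mm (to go): [-0.3903 -7.9415 30.4459]
punch axis [ 0.0029 -0.002  -1.    ] tip [ 0.5382 -0.2876  0.0335]
tip in hole frame mm (u across, v row, depth): [  -5.9894 -324.0723  119.5509] F hole frame [-1.2233  0.4059 -2.3598]
```

Going in cleanly.

Call:
{"name": "send_rows", "arguments": {"commands": [[1,[0,0.001,-0.05],[0,0.0005,0]],[1,[0,0,-0.045],[0,0,0]],[1,[0,0,-0.025],[0,0,0]],[1,[0,0,-0.01],[0,0,0]]]}}

```text
clock: 29.0
tool_pos: [0.5345, -0.2885, 0.095]
orientation: [165.0, -0.4, -76.4]
force: [-4.6, 10.7, 31.1]
opening: 0.0239
```

```bash
python3 pp.py stand .0
```

```text
target [ 0.5353 -0.2886  0.096 ] [165.3  -0.3 -76.6]
t 29.0 mm [ 0.8204 -0.1261  1.0204] u [ 0.0033 -0.0005  0.0041] deg [ 0.2147 -0.2826 -0.2079] u [ 0.0006 -0.0008 -0.0006]
F [-4.6088 10.6792 31.073 ] |F| 33.178567021067806 j [ -6.4152  27.5759 -10.7932   6.0297 -65.7621 106.8078] tool z [-0.2502 -0.0683 -0.9658] open 0.02385839301506934
along tool x,y,z mm (to go): [ 0.3181 -0.4851 -1.1805]
punch axis [-0.0049 -0.0038 -1.    ] tip [ 0.5365 -0.2874  0.001 ]
tip in hole frame mm (u across, v row, depth): [ -23.6508 -323.7275  146.8903] F hole frame [12.5338 11.1024 28.6436]
```

Seated (31 N against the stand). Ease off and open.

Call:
{"name": "send_rows", "arguments": {"commands": [[1,[0,0,0.004],[0,0,0]],[0.5,[0,0,0],[0,0,0]],[0,[0,0,0],[0,0,0]],[0,[0,0,0],[0,0,0]],[0,[0,0,0],[0,0,0]],[0,[0,0,0],[0,0,0]],[0,[0,0,0],[0,0,0]],[0,[0,0,0],[0,0,0]],[0,[0,0,0],[0,0,0]]]}}

```text
clock: 29.9
tool_pos: [0.5352, -0.289, 0.0959]
orientation: [165.0, -0.5, -76.3]
force: [-0.2, 0.1, -0.1]
opening: 0.0824
```

Call:
{"name": "send_rows", "arguments": {"commands": [[0,[0,0,0.08],[0,0,0]],[0,[0,0,0.12],[0,0,0]],[0,[0,0,0.15],[0,0,0]],[0,[0,0,0.15],[0,0,0]],[0,[0,0,0.15],[0,0,0]],[0,[-0.12,-0.1,0.05],[0,0,0]],[0,[-0.12,-0.1,0.05],[0,0,0]],[0,[-0.12,-0.1,0.05],[0,0,0]],[0,[0,0,0],[0,0,0]],[0,[0,0,0],[0,0,0]]]}}

```text
clock: 30.9
tool_pos: [0.44, -0.3655, 0.3034]
orientation: [164.9, -0.6, -76.3]
force: [-0.2, 0.4, -0.5]
opening: 0.0876
```

```bash
python3 - <<'E'
from plant import snapshot,sensors
import cv2,numpy as np
from h import *
for n in ("scene","top"):
    s=snapshot(n); cv2.imwrite(f"pics/{n}9.png",s["color"]); np.savez(f"{n}9.npz",**s)
o=sensors.get_obs();print(o['clock'],o['tool_pos'],o['force'],o['opening'])
S=load('scene9.npz');C=cloud(S);hsv=cv2.cvtColor(S['color'],cv2.COLOR_BGR2HSV).astype(int)
k=((hsv[...,0]<11)|(hsv[...,0]>174))&(hsv[...,1]>120)&(hsv[...,2]>110)&(abs(C[...,0]-.545)<.1)&(abs(C[...,1]-.04)<.07)&(C[...,2]<.06)
P=C[k];print('stub',len(P),P.mean(0),P.min(0),P.max(0))
c=np.array([.5405,.0398]);d=P.mean(0)[:2]-c;y=np.radians(6);print('in tray',d@[np.cos(y),np.sin(y)],d@[-np.sin(y),np.cos(y)])
# bystander change check in uncovered pixels
for n in('scene','top'):
    a=load(f'{n}0.npz')['color'].astype(int);b=load(f'{n}9.npz')['color'].astype(int)
    m=(abs(a-b).max(2)>45).astype(np.uint8);N,L,st,ce=cv2.connectedComponentsWithStats(m)
    print(n,[(st[i,:5].tolist()) for i in range(1,N) if st[i,4]>12])
E
python3 m2.py 9
```

```text
31.0 [ 0.4406883  -0.36509365  0.30315722] [-0.21271115  0.53788185 -0.66836097] 0.08750018530178813
stub 337 [0.59347975 0.0295721  0.00122465] [ 0.44516728 -0.0298999  -0.00692407] [0.64490227 0.10991218 0.02452103]
in tray 0.05162041453128397 -0.015709760148032603
scene [[94, 0, 171, 136, 11678], [276, 0, 27, 52, 893], [298, 0, 49, 105, 2264], [455, 26, 57, 115, 1834], [301, 53, 6, 15, 44], [255, 54, 15, 36, 359], [275, 78, 17, 5, 22], [489, 80, 6, 10, 29], [264, 91, 30, 16, 114], [341, 201, 48, 55, 1784], [270, 202, 39, 50, 1743]]
top [[282, 124, 18, 8, 54], [252, 129, 160, 49, 3437], [252, 162, 7, 4, 16], [204, 169, 32, 33, 791], [138, 172, 42, 49, 1348], [273, 175, 31, 144, 727], [314, 175, 83, 56, 1831], [228, 187, 40, 76, 832], [255, 229, 6, 10, 35], [0, 243, 55, 51, 613], [0, 255, 21, 33, 379], [19, 267, 10, 15, 38], [233, 284, 9, 5, 16], [229, 290, 21, 5, 47], [216, 297, 43, 27, 228], [212, 307, 67, 74, 1118], [130, 318, 92, 66, 1933], [270, 324, 4, 9, 17], [210, 329, 29, 9, 76], [215, 342, 32, 42, 695], [108, 357, 66, 27, 861], [0, 378, 14, 6, 50], [217, 379, 9, 4, 21]]
to
[... 945 characters left out ...]
62280294 0.04896716 0.07065648] 0.08679964774569959 ((620.6586303710938, 48.750553131103516), (16.74883460998535, 49.67217254638672), 5.694529056549072)
  tabtop 77 [0.62089507 0.0493815  0.07881581] ((620.1884155273438, 48.21598815917969), (15.60201644897461, 48.02065658569336), 2.9974734783172607)
  handletop 21 [ 0.54446353 -0.28564639  0.158378  ] [ 0.54967151 -0.27995982  0.14803811] ((515.1690673828125, -311.3603210449219), (102.9402084350586, 26.851451873779297), 43.88672637939453)
  handleside 78 [ 0.54973321 -0.28273703  0.11222777]
  standtop 392 [ 0.54586051 -0.28263352  0.06945923] ((529.768310546875, -265.761962890625), (97.79586791992188, 117.52567291259766), 5.510445594787598)
```

View pics/scene9.png

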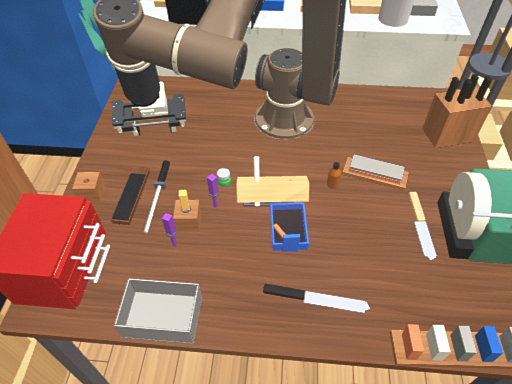

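View pics/top9.png

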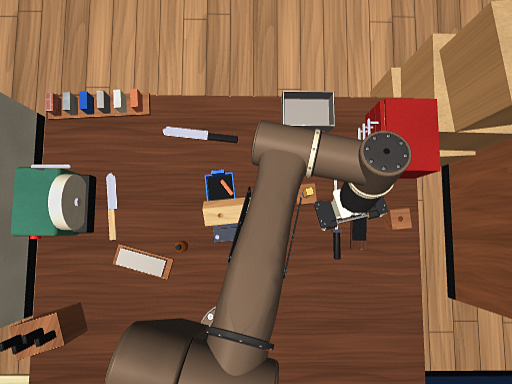

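Run:
```python
from h import *
S=load('top9.npz');hsv=cv2.cvtColor(S['color'],cv2.COLOR_BGR2HSV).astype(int)
k=np.zeros(hsv.shape[:2],bool);k[175:200,212:240]=1
k&=(hsv[...,0]<12)&(hsv[...,1]>110)&(hsv[...,2]>110)
v,u=np.nonzero(k);p=np.array([ray(S,a,b,.016)[:2] for a,b in zip(u,v)])
print(len(u),u.mean(),v.mean(),p.mean(0),cv2.minAreaRect((p*1000).astype(np.float32)))
C=cloud(S);print('z',np.median(C[k],0))
d=p.mean(0)-[.5405,.0398];y=np.radians(6.3);print('tray frame',d@[np.cos(y),np.sin(y)],d@[-np.sin(y),np.cos(y)])
b=cv2.resize(S['color'][160:225,190:270],(640,520),interpolation=cv2.INTER_CUBIC);cv2.imwrite('pics/c11.png',b)
```

```text
86 227.9418604651163 186.40697674418604 [0.56977433 0.01038584] ((571.4619750976562, 4.304962158203125), (87.3636474609375, 74.81253814697266), 0.4363075792789459)
z [0.56853979 0.01344128 0.02020468]
tray frame 0.025869794965790616 -0.032448920882567456
```

View pics/c11.png

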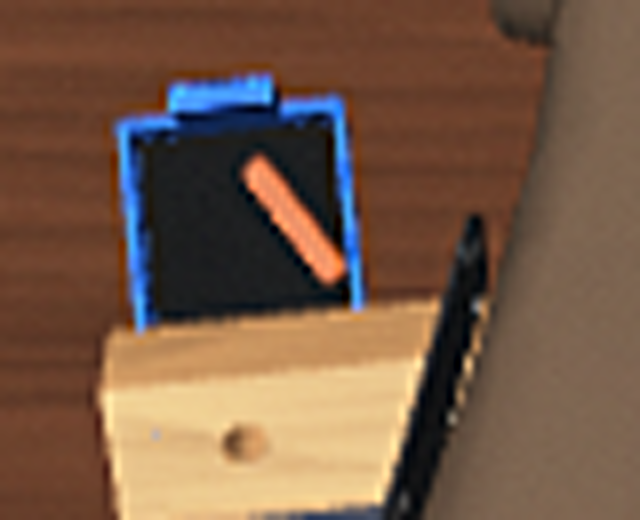

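```bash
python3 -c "
from plant import order
print(order.close_job())"
```

```text
the job is handed in; nothing more can be done
None
```

I finished the job and handed it in at about 31 s of the 61 s allowed. No verdict was reported, so this rests on my own last checks.

**What I did:**
1. I slid the tray by its tab to under exit1, the left hole.
2. My first straight grasp of the punch could not reach the hole at 30° tilt because joint 3 was near its limit. I put the punch back in its stand and regrasped it with the hand leaning 15°.
3. I entered the hole without any contact showing on the force sensor and pushed at about 9 N. The stub released and dropped into the tray.
4. I put the punch back in its stand and moved the arm clear.

**Last checks:**
- **Stub:** it lies in the tray about 26 mm and -32 mm from the centre in tray x and y, touching a side wall. Its visible top is about 20 mm above the bench.
- **Tray:** it did not move after I released it. The rim and tab heights match a flat tray.
- **Punch:** the handle top is at about (0.538, -0.287, 0.151), the same as at the start, and the punch is upright. While seating it, the wrist briefly read about 33 N against the stand, more than I intended but within the limits.
- **White rod and bystanders:** in the scene view nothing changed apart from the arm and the tray. The arm covered part of the top view, including the rod, so that view could not confirm it there.

**Check that disagreed:** one stub measurement from the scene view was spoiled because its colour mask picked up bench pixels. I redid it from the top view, though that mask also caught some stray pixels, so the stub's position is approximate. An enlarged picture shows the stub inside the tray walls.

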